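Weigh out stone rings on the spring scale

TASK

Weigh out a lot of the grey stone rings from the upper tray: thread them one at a time right down on to the spindle of the spring scale's pan, easing each one down gently without dropping it or forcing the pan down towards its stop, and add no more once the scale's pointer stands between the two long lines. The rings that are not needed stay in the tray, and everything else on the dresser stays where it is.

Things in the scene. Friction and masses are not known exactly. Their poses are not given: they have to be found in the camera images.
- ring1_centre (a point): centre (half-way up) of a polished grey stone ring (haematite), a flat round disc 50 mm across and 14 mm thick with a straight 17 mm hole; it starts lying flat in the upper tray; z axis along the hole; about 126 g, each a little different; all four rings look alike
- ring2_centre (a point): centre (half-way up) of a polished grey stone ring (haematite), a flat round disc 50 mm across and 14 mm thick with a straight 17 mm hole; it starts lying flat in the upper tray; z axis along the hole; about 126 g, each a little different; all four rings look alike
- ring3_centre (a point): centre (half-way up) of a polished grey stone ring (haematite), a flat round disc 50 mm across and 14 mm thick with a straight 17 mm hole; it starts lying flat in the upper tray; z axis along the hole; about 126 g, each a little different; all four rings look alike
- ring4_centre (a point): centre (half-way up) of a polished grey stone ring (haematite), a flat round disc 50 mm across and 14 mm thick with a straight 17 mm hole; it starts lying flat in the upper tray; z axis along the hole; about 126 g, each a little different; all four rings look alike
- trays: two stacked open smoked acrylic trays, fixed; each 200 mm (x) by 300 mm (y), walls 4 mm; origin on the dresser top under the centre; upper tray's inner floor 42 mm and rim 72 mm above the origin. Rings lie in it about 84 mm apart along x and 100 mm along y, the nail file case at its +y end; most finger room is on the rings' +y and -y sides
- scale: spring scale, fixed; cream housing 120 x 120 x 62 mm; a plunger rises from its middle and carries a flat round steel pan 130 mm across; origin on the dresser top on the plunger's axis, z up. With the plunger at 0 the pan's upper face is 135 mm above the origin; it sinks straight down with the plunger
- spindle_tip_nominal (a point): fixed point of the scale, 190 mm over its origin: where the tip of the pan's steel spindle (14 mm thick, end almost square, tip 55 mm over the pan's face) would be with plunger at 0 and pan central. But the lift-off pan is loose on a stiff bush and rests against one side of it: pan and spindle stay 4.5 to 6 mm off the axis, towards a side that differs every time; this point does not show it
- lines (a point): fixed point of the scale: midway between the two long lines on an upright slotted aluminium plate (145 mm high) that stands 84 mm from the axis on the +x side; short ticks every 5 mm; the plunger's black pointer slides along the slot
- plunger (a joint): how far plunger and pan have sunk, in m: 0 upper stop, 0.055 lower stop. Damped spring, 155 N/m: one ring sinks it about 8 mm. Empty it rests anywhere from 0 to 8 mm (zero not set). The pointer stands between the long lines from 0.019 to 0.028; this takes two or three rings. Beyond 0.050 the pan is forced into its stop
- cat: bystander: white ceramic ring holder, a sitting cat with upright tail on a 90 mm dish, 81 mm high; origin under its centre
- jar: bystander: closed frosted glass jar, 64 mm across, 68 mm high; origin under its centre
- file_case: bystander: flat steel nail file case 105 x 22 x 10 mm lying in the upper tray; origin under its centre
- tin: bystander: round aluminium tin 48 mm across, 18 mm high; origin under its centre
- perfume: bystander: square glass bottle with black cap, 90 mm high; origin under its centre
- hairbrush: bystander: bamboo hairbrush 225 mm long lying bristles up; origin under the neck, head towards its +x
Not all that is in view belongs to the job. Leave any orange, pink or purple look-alike of the scale alone.

How it is judged:
By the outcome, as a careful person would: the job done as asked, in the order asked, and still so for the second after the job is handed in, with the robot touching nothing.
It also fails if it takes over 72 s, if anything falls off the work surface, if the arm or the gripper's body presses on something with over 40 N, if the wrist force passes 120 N, or if a joint passes its speed limit or range.

ROBOT

A 6-joint arm with a two-finger parallel gripper is mounted at the origin on the work surface. World frame = base frame: x ahead of the robot, y to its left, z up, the work surface at z = 0. Lengths are in m, angles in rad, forces in N, time in s.
With the tool pointing down it reaches from about 0.375 to 0.9 m from the base axis. Payload 3.1 kg.
Tool frame: the origin (TCP) lies at the very end of the fingers, on their centre line; the grasp point (between the pads) lies 19 mm behind it; x points along the fingers, y is the direction in which the jaws open and shut, and the axes are right-handed (so a half turn about x gives the same grasp; the last joint's range is limited). The gripper opens to 85 mm and grips with 20 to 120 N. Pads are 22 mm wide; open, the fingers measure 114 mm over their backs; the gripper's body (76 mm by 85 mm) begins 54 mm behind the grasp point. The pads swing forward as they close: fully open they stand 13 mm farther back than shut.
Start: joints at [-1.329, 0.527, 1.433, -0, 1.181, -0.178], TCP at [0.255, -0.571, 0.231] pointing down, gripper open.
Joint ranges: [-3.08, 3.08], [-0.75, 2.2], [0.22, 2.44], [-1.43, 4.57], [0, 2.65], [-2.85, 2.85]. Speed limits (rad/s): [2.79, 2.79, 3.14, 3.14, 3.14, 3.14].

INTERFACE

Orientations are given as a unit quaternion [x, y, z, w].
In Python, from station import sense, snapshot, camera_model, sign_off gives the robot as it stands.
- The arm moves only by the tool step_arm, never from a script. Its argument "increments" is one flat list of numbers, 5 for each row, row after row: the shift along the tool's x, y, z in units of 60 mm (1.0 is 60 mm), then the turn about the tool's x in units of 5 degrees (1.0 is 5 degrees), then the closure, from 0 (fully open) to 1 (shut). A call has exactly 5 rows; each row is the pose to reach, as a shift and turn from the pose measured when the call began, along the tool's axes at that moment; what a row does not reach only later rows make up. A row lasts 1/8 s, in which the tool goes at most 62.5 mm and 10.7 degrees, less where a joint would pass 70% of its speed; a pose out of reach is approached as far as the arm can. A call with a gripper value outside its range is refused whole. The fingers move at their own pace and stop on an object; "grip_force" is the grip in N (left out, the last holds). Time passes only in rows, so rows that repeat a pose let the fingers close, or fill a call up. It gives the time, the measured TCP pose, the force and the opening at its end, in the units of the state.
- sense(): the state, without advancing time (a new reading comes with each control period).
- snapshot(name): name is "scene" or "side" or "wrist"; returns the picture (400x640x3 uint8, blue, green, red); there is no depth.
- camera_model(name): a dict with "vertical_fov" (degrees; the focal length in pixels is half the picture's height over the tangent of half this angle, whatever the lens; pixels are square), "cx", "cy" (the principal point, pixels), "D" ([k1, k2, p1, p2, k3] as OpenCV has them; the pictures are not rectified), "R" (3x3) and "t" (3): a world point X has camera coordinates R X + t. Camera axes: x right, y down, z forward; pixel columns grow to the right and rows downward; lengths in m; the calibration is good to about 2 mm. A picture is of the moment at which its call begins: read the wrist's pose just before it. camera_model takes no time and is no camera call; for the wrist camera it gives the pose at the moment of the call.
- sign_off(): hands the job in, once; it reports no verdict.
The state is a dict: "t": time; "q": joint angles; "qd": joint speeds; "tau": joint torques, N m; "tcp_pos": TCP position; "tool_rot": TCP orientation; "force": force on the tool from outside, world axes, zero at the start; "ft_torque": the same for the moment, N m; "finger_gap": opening from 0.0 (shut) to 1.0 (fully open).
Only numpy, scipy, OpenCV 4.12 (cv2) and the standard library are available. Lean on these libraries where they do the work, as an engineer would, in place of code of your own. Each camera call takes 0.05 s, during which the arm holds its last target. There are 200 camera calls.

## Working session

There is one attempt and no reset: what is moved stays moved. The work goes in short steps, Python scripts to look and compute and a tool call to move; the robot and the scene stay as the last step left them, time stands still between calls to the robot, and variables do not carry over. Pictures are saved under pics/ and viewed, about 8 in all and at most 12, crops included, and the job is handed in when it is done.

Besides the shell and the picture viewer there is one more tool, called after "Request:" as name(argument=value, ...) on one line, values as JSON. step_arm: Moves the arm, as the interface text tells. Its arguments: {"type":"object","properties":{"increments":{"type":"array","items":{"type":"number"}},"grip_force":{"type":"number"}},"required":["increments"]}

```bash
ls; mkdir -p pics
cat > h.py <<'E'
import numpy as np, cv2
from station import sense, snapshot, camera_model, sign_off
def K(m):
    f=200/np.tan(np.radians(m["vertical_fov"])/2); return np.array([[f,0,m["cx"]],[0,f,m["cy"]],[0,0,1.]])
def ray(m,px):
    u=cv2.undistortPoints(np.array([[px]],float),K(m),np.array(m["D"],float))[0,0]
    R=np.array(m["R"]);t=np.array(m["t"]); return -R.T@t, R.T@np.array([u[0],u[1],1.])
def onz(m,px,z):
    c,d=ray(m,px); return c+d*(z-c[2])/d[2]
def proj(m,X):
    R=np.array(m["R"],float);t=np.array(m["t"],float)
    return cv2.projectPoints(np.array(X,float).reshape(-1,1,3),cv2.Rodrigues(R)[0],t,K(m),np.array(m["D"],float))[0][:,0]
def tri(ms,pxs):
    A=np.zeros((3,3));b=np.zeros(3)
    for m,p in zip(ms,pxs):
        c,d=ray(m,p);d/=np.linalg.norm(d);P=np.eye(3)-np.outer(d,d);A+=P;b+=P@c
    return np.linalg.solve(A,b)
E
python3 - <<'E'
from h import *
s=sense();print(s)
a=snapshot("scene");b=snapshot("side");w=snapshot("wrist")
for n,i in zip(("scene","side","wrist"),(a,b,w)): cv2.imwrite(f"pics/{n}0.png",i)
cv2.imwrite("pics/all0.png",cv2.resize(np.vstack([a,b]),(640,800))[:,:])
for n in("scene","side","wrist"):
    m=camera_model(n);print(n,m["vertical_fov"],m["cx"],m["cy"],-np.array(m["R"]).T@m["t"],np.round(m["R"],3).tolist(),m["D"])
E
```

```text
pics
{'t': 0.0, 'q': array([-1.32949914e+00,  5.28450474e-01,  1.43390620e+00,  1.79968816e-05,
        1.18141621e+00, -1.78499486e-01]), 'qd': array([ 1.52253829e-03,  6.37113609e-04,  1.51633713e-06, -2.52370187e-05,
       -6.42920968e-04,  4.22123186e-03]), 'tau': array([ 2.03379153e-03, -4.42340684e+01, -1.78022110e+01, -5.57671558e-05,
        8.57728795e-03,  6.79387682e-06]), 'tcp_pos': array([ 0.25459084, -0.57000633,  0.23034203]), 'tool_rot': array([-0.69156905, -0.14810127,  0.69160569, -0.14656002]), 'force': array([0.12242938, 0.48546694, 0.35932695]), 'ft_torque': array([-0.04493762,  0.00651253,  0.00329251]), 'finger_gap': 1.004246514390443}
scene 54.80260172911638 312.2276470367888 202.35695912140227 [ 1.3422356  -0.21478703  1.05517404] [[0.127, 0.992, 0.01], [0.73, -0.086, -0.678], [-0.671, 0.093, -0.735]] [0.00042973 0.         0.         0.         0.        ]
side 46.647820173125844 310.58309873884315 202.0901793279835 [0.09475256 0.81253621 0.71363005] [[-0.907, -0.421, -0.011], [-0.206, 0.464, -0.861], [0.368, -0.779, -0.508]] [0.02184749 0.         0.         0.         0.        ]
wrist 66.31848005030726 321.3435958938275 200.26241539613315 [ 0.3214154  -0.54105741  0.37315116] [[0.408, -0.913, -0.001], [-0.874, -0.391, 0.288], [-0.263, -0.116, -0.958]] [-0.02259292  0.          0.          0.          0.        ]
```

View pics/scene0.png

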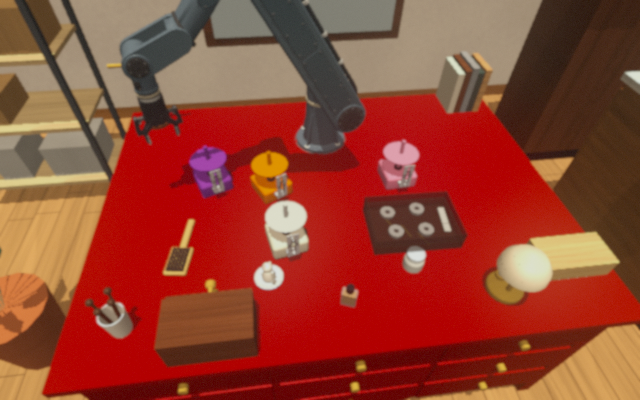

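View pics/side0.png

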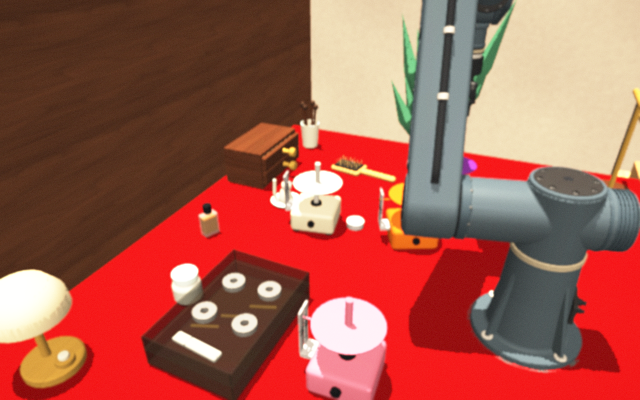

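Scene picture: the cream scale is at about (286,225), with its spindle tip near (285,211). The look-alikes are purple (210,170), orange (270,175) and pink (400,165), so the cream one fits. The four rings are at (387,212), (417,208), (396,231) and (426,229). One enlarged composite will confirm this.

Run:
```python
from h import *
a=cv2.imread("pics/scene0.png");b=cv2.imread("pics/side0.png")
def c(i,x,y): return cv2.resize(i[y:y+75,x:x+100],(400,300),interpolation=cv2.INTER_CUBIC)
cv2.imwrite("pics/c0.png",np.vstack([np.hstack([c(a,240,190),c(a,365,185)]),np.hstack([c(b,265,155),c(b,185,262)])]))
```

```text
(no output)
```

View pics/c0.png

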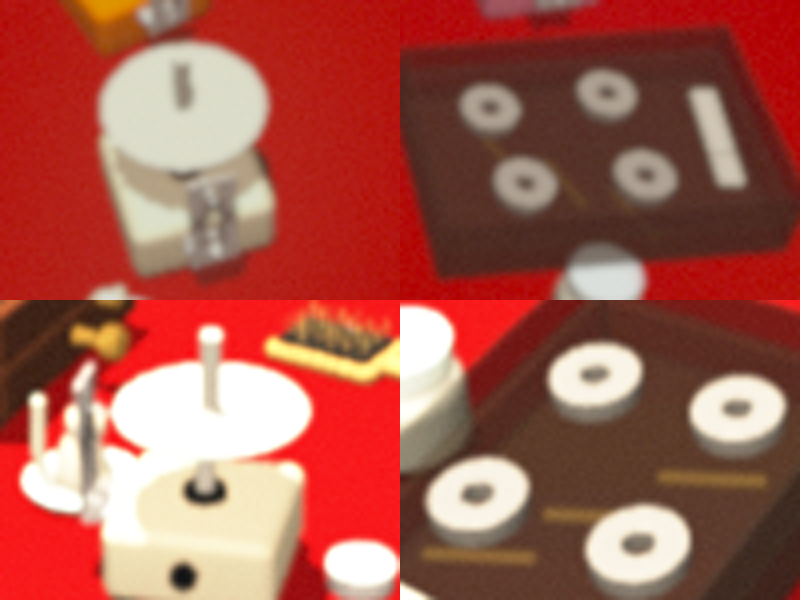

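Run:
```python
from h import *
ms=[camera_model("scene"),camera_model("side")]
for n,p,q in [("A",(387.5,211.5),(269.5,289)),("B",(416.75,208.25),(244.5,322.75)),("C",(396.25,231),(233.75,280.5)),("D",(426.25,228.75),(204.25,310.25)),("tip",(285.5,206.5),(317.75,163.25)),("pan",(286,216.75),(318,182.2)),("platetop",(240+212/4,190+183/4),(265+88/4,155+67/4))]:
    X=tri(ms,[p,q]);print(n,X.round(4),(proj(ms[0],X)[0]-p).round(1), np.hypot(*X[:2]).round(3))
s=sense()
from scipy.spatial.transform import Rotation as Ro
print(Ro.from_quat(s["tool_rot"]).as_matrix().round(3))
```

```text
A [0.5002 0.1656 0.053 ] [-0.1 -0.1] 0.527
B [0.4969 0.2713 0.0526] [-0.2 -0.2] 0.566
C [0.5863 0.1725 0.0518] [-0.3 -0.2] 0.611
D [0.5896 0.2747 0.0523] [-0.2 -0.1] 0.65
tip [ 0.5486 -0.1888  0.1815] [-0.7 -0.8] 0.58
pan [ 0.5458 -0.188   0.1277] [-0.3 -0.3] 0.577
platetop [ 0.6347 -0.1754  0.1451] [-0.9 -1. ] 0.658
[[-0.     0.408 -0.913]
 [ 0.002 -0.913 -0.408]
 [-1.    -0.002 -0.   ]]
```

Only the cream scale fits: cream housing, steel pan, at about (0.547,-0.188). I'll move over it first for a close look from the wrist camera.

Request:
step_arm(increments=[-0.05,-0.48,-0.88,0.96,0,-0.1,-0.95,-1.77,1.92,0,-0.15,-1.43,-2.65,2.88,0,-0.2,-1.9,-3.54,3.84,0,-0.25,-2.38,-4.42,4.8,0])

```text
t: 0.78
tcp_pos: [0.4395, -0.3301, 0.2458]
tool_rot: [-0.707, 0.0, 0.707, 0.001]
force: [0.7, 0.3, -0.6]
finger_gap: 1.002
```

Request:
step_arm(increments=[0.1,-0.8,-0.6,0,0,0.2,-1.6,-1.2,0,0,0.3,-2.35,-1.82,0,0,0.4,-2.35,-1.82,0,0,0.4,-2.35,-1.82,0,0])

```text
t: 1.4
tcp_pos: [0.5483, -0.189, 0.2212]
tool_rot: [-0.706, -0.0, 0.708, 0.001]
force: [0.5, -0.4, 0.8]
finger_gap: 1.0
```

```bash
cat >> h.py <<'E'
def look(name):
    s=sense();m=camera_model("wrist");i=snapshot("wrist");cv2.imwrite(f"pics/{name}.png",i);np.save(f"pics/{name}.npy",m,allow_pickle=True)
    print("t",round(s["t"],2),"tcp",s["tcp_pos"].round(4),"F",s["force"].round(2),"gap",round(s["finger_gap"],3));return s,m,i
def load(name): return np.load(f"pics/{name}.npy",allow_pickle=True).item(), cv2.imread(f"pics/{name}.png")
E
python3 - <<'E'
from h import *
s,m,i=look("w1")
print(proj(m,[0.5486,-.1888,.1815]),proj(m,s["tcp_pos"]))
E
```

```text
t 1.4 tcp [ 0.5483 -0.189   0.2212] F [ 0.55 -0.37  0.79] gap 1.0
[[320.33172527 227.17007853]] [[320.21450667 256.50389377]]
```

View pics/w1.png

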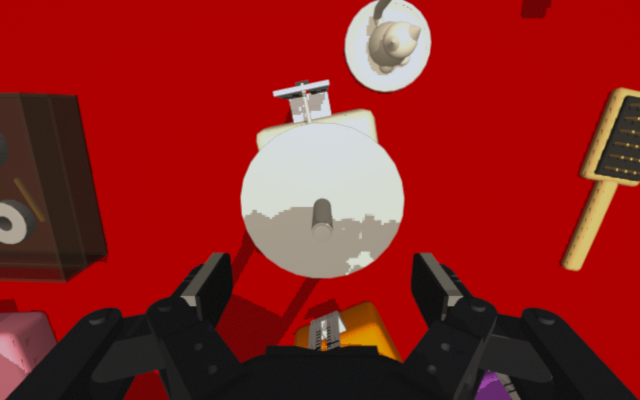

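Wrist view: pan centre near (322,200), spindle tip near (322,230), plate at (302,88). I'll measure the tip and pan outline numerically.

Run:
```python
from h import *
m,i=load("w1")
c=cv2.resize(i[190:245,295:350],(550,550),interpolation=cv2.INTER_CUBIC);c2=cv2.resize(i[70:130,265:345],(0,0),fx=3,fy=3,interpolation=cv2.INTER_CUBIC)
o=np.zeros((550,790,3),np.uint8);o[:,:550]=c;o[:180,550:]=c2;cv2.imwrite("pics/c1.png",o)
# pan outline: saturation low, fit ellipse
hsv=cv2.cvtColor(i,cv2.COLOR_BGR2HSV);mk=((hsv[...,1]<60)&(hsv[...,2]>90)).astype(np.uint8);mk[:126]=0;mk[285:]=0;mk[:,:235]=0;mk[:,410:]=0
cs,_=cv2.findContours(mk,cv2.RETR_EXTERNAL,cv2.CHAIN_APPROX_NONE);k=max(cs,key=cv2.contourArea)[:,0]
k=k[k[:,1]>140]
print(cv2.fitEllipse(k),len(k))
from scipy.optimize import least_squares
th=np.linspace(0,2*np.pi,720)
def f(p):
    P=proj(m,np.c_[p[0]+.065*np.cos(th),p[1]+.065*np.sin(th),np.full(720,p[2])])
    return np.min(np.linalg.norm(k[:,None]-P[None],axis=2),axis=1)
r=least_squares(f,[.548,-.189,.13],loss="soft_l1",diff_step=1e-4);print(r.x,np.median(r.fun))
for z in(.18,.183,.186): print(z,onz(m,(322,230),z))
```

```text
((321.6837463378906, 198.55238342285156), (155.97567749023438, 161.3617401123047), 96.543701171875) 342
[ 0.54639752 -0.18968762  0.1285322 ] 0.3590534250101828
0.18 [ 0.54603421 -0.18986389  0.18      ]
0.183 [ 0.547272   -0.18986516  0.183     ]
0.186 [ 0.5485098  -0.18986644  0.186     ]
```

View pics/c1.png

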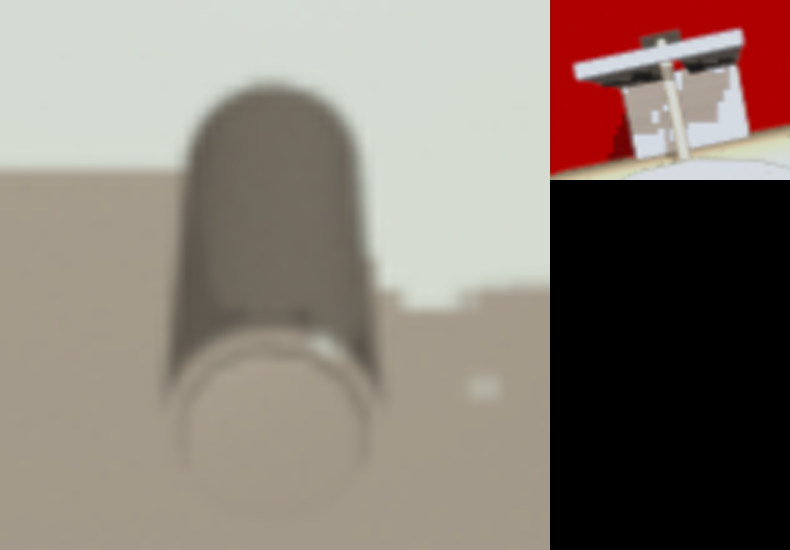

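Request:
step_arm(increments=[0,-1.0,-0.1,0,0,0,-2.0,-0.2,0,0,0,-3.0,-0.3,0,0,0.2,-4.0,-0.42,0,0,0.4,-5.0,-0.52,0,0])

```text
t: 2.08
tcp_pos: [0.5809, 0.1098, 0.1986]
tool_rot: [-0.707, 0.002, 0.707, 0.003]
force: [0.6, -0.6, -0.1]
finger_gap: 1.001
```

Request:
step_arm(increments=[0.2,-0.8,-0.1,0,0,0.5,-1.1,-0.12,0,0,0.9,-1.1,-0.12,0,0,0.9,-1.1,-0.12,0,0,0.9,-1.1,-0.12,0,0])

```text
t: 2.7
tcp_pos: [0.5891, 0.1742, 0.1451]
tool_rot: [0.707, -0.002, -0.707, -0.003]
force: [-0.5, -0.6, 0.8]
finger_gap: 1.002
```

Run:
```python
from h import *
s,m,i=look("w2")
for n,X in dict(A=[.5002,.1656,.056],B=[.4969,.2713,.056],C=[.5863,.1725,.056],D=[.5896,.2747,.056]).items(): print(n,proj(m,X)[0].round(1))
mw,_=load("w1");print("spindle",onz(mw,(322.35,233.1),.1835))
```

```text
t 2.7 tcp [0.5891 0.1742 0.1451] F [-0.54 -0.57  0.83] gap 1.002
A [331.5 300.9]
B [212.2 304.5]
C [323.  207.8]
D [194.8 204.8]
spindle [ 0.54535611 -0.19008682  0.1835    ]
```

View pics/w2.png

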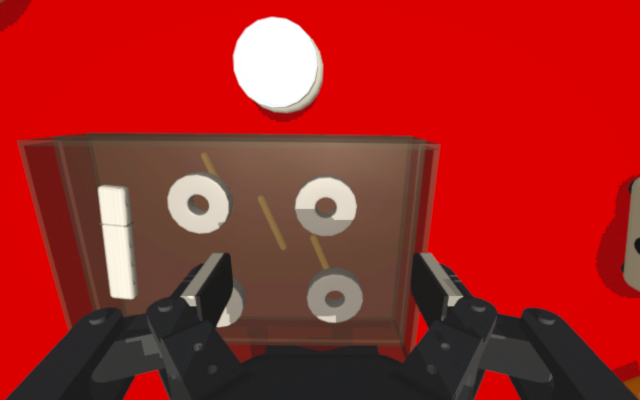

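Ring C has its hole at (326,208), and the pads straddle it freely in y. I'll descend and grip.

Request:
step_arm(increments=[0.5,0.07,0.05,0,0,1.0,0.07,0.05,0,0,1.4,0.07,0.05,0,0,1.68,0.07,0.05,0,0,1.68,0.07,0.05,0,0], grip_force=30)

```text
t: 3.38
tcp_pos: [0.5862, 0.17, 0.0442]
tool_rot: [0.707, -0.003, -0.707, -0.004]
force: [-0.2, -0.2, -0.4]
finger_gap: 1.002
```

Request:
step_arm(increments=[0,0,0,0,0.3,0,0,0,0,1,0,0,0,0,1,0,0,0,0,1,0,0,0,0,1])

```text
t: 4.0
tcp_pos: [0.5871, 0.1701, 0.0458]
tool_rot: [0.708, -0.002, -0.706, -0.003]
force: [-0.4, -1.2, 6.3]
finger_gap: 0.564
```

Request:
step_arm(increments=[-0.2,0,0,0,1,-0.8,0,0,0,1,-1.6,0,0,0,1,-2.4,0,0,0,1,-2.8,0,0,0,1])

```text
t: 4.62
tcp_pos: [0.5878, 0.1701, 0.2175]
tool_rot: [0.71, -0.002, -0.704, -0.004]
force: [-0.4, -0.2, -1.2]
finger_gap: 0.561
```

Request:
step_arm(increments=[0,0.9,0.1,0,1,0,1.8,0.2,0,1,0,2.7,0.3,0,1,0,3.6,0.4,0,1,0,4.5,0.5,0,1])

```text
t: 5.25
tcp_pos: [0.5551, -0.1011, 0.2174]
tool_rot: [0.71, -0.002, -0.704, -0.004]
force: [0.0, -0.4, -2.0]
finger_gap: 0.56
```

Run:
```python
from h import *
s,m,i=look("w3")
cv2.imwrite("pics/c3.png",cv2.resize(i[180:330,220:420],(800,600),interpolation=cv2.INTER_CUBIC))
print(proj(m,s["tcp_pos"]))
```

```text
t 5.25 tcp [ 0.5551 -0.1011  0.2174] F [ 0.01 -0.36 -1.97] gap 0.56
[[320.21744641 256.53013352]]
```

View pics/c3.png

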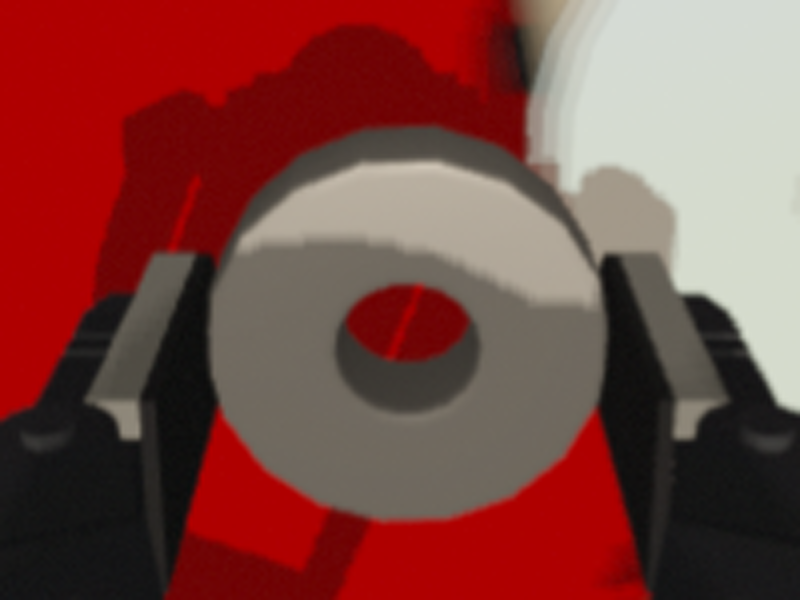

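```bash
cat >> h.py <<'E'
from scipy.optimize import least_squares
def ringfit(m,x0,o,h):
    """o,h: pixel left,right,top,bottom extents of the top face's outer circle and hole"""
    th=np.linspace(0,2*np.pi,720);ob=np.r_[o,h]
    def f(p):
        e=[]
        for r in(.025,.0085):
            P=proj(m,np.c_[p[0]+r*np.cos(th),p[1]+r*np.sin(th),p[2]+p[3]*r*np.cos(th)]);e+=[P[:,0].min(),P[:,0].max(),P[:,1].min(),P[:,1].max()]
        return np.array(e)-ob
    r=least_squares(f,[*x0,0.],x_scale=[1e-2]*3+[1e-1],diff_step=1e-3);print("res",r.fun.round(1));return r.x
E
python3 - <<'E'
from h import *
m,i=load("w3");c=lambda l,r,t,b:[220+l/4,220+r/4,180+t/4,180+b/4]
X=ringfit(m,[.555,-.101,.23],c(209,606,160,520),c(335,480,284,413));t=np.array([.5551,-.1011,.2174])
print(X.round(4),(X[:3]-t).round(4))
E
```

```text
res [-0.4  0.4 -0.1  0.4  1.1 -1.1  0.6 -0.9]
[ 0.5521 -0.102   0.2232 -0.0127] [-0.003  -0.0009  0.0058]
```

Request:
step_arm(increments=[0,0.5,0.05,0,1,0,1.0,0.1,0,1,0,1.47,0.13,0,1,0.15,1.47,0.13,0,1,0.29,1.47,0.13,0,1])

```text
t: 5.92
tcp_pos: [0.5459, -0.1955, 0.1998]
tool_rot: [0.71, -0.005, -0.704, -0.003]
force: [-0.9, -0.8, -1.9]
finger_gap: 0.561
```

Run:
```python
from h import *
s,m,i=look("w4");b=snapshot("side");cv2.imwrite("pics/s4.png",b)
o=np.zeros((600,800,3),np.uint8);o[:,:560]=cv2.resize(i[205:325,265:377],(560,600),interpolation=cv2.INTER_CUBIC)
o[:,560:]=cv2.resize(b[110:210,298:338],(240,600),interpolation=cv2.INTER_CUBIC);cv2.imwrite("pics/c4.png",o)
```

```text
t 5.92 tcp [ 0.5459 -0.1955  0.1998] F [-0.88 -0.81 -1.87] gap 0.561
```

View pics/c4.png

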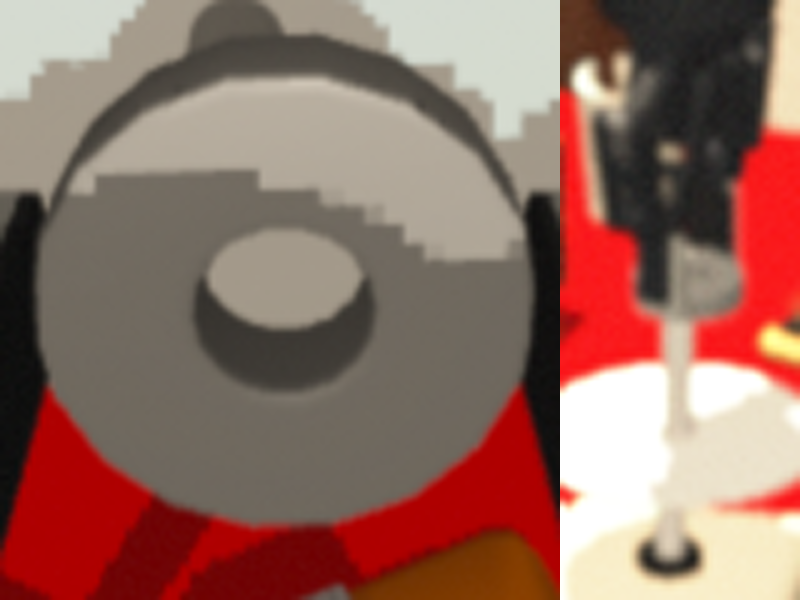

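Run:
```python
from h import *
m,i=load("w4");c=lambda l,r,t,b:[265+l/5,265+r/5,205+t/5,205+b/5]
X=ringfit(m,[.545,-.196,.21],c(36,530,76,525),c(193,376,228,393));t=np.array([.5459,-.1955,.1998])
print(X.round(4),(X[:3]-t).round(4)); print("at z=tcp+.0102",(onz(m,(265+283/5,205+304/5),.21)-t).round(4))
print("tip now", (proj(m,[.5454,-.1901,.1835])[0]-[265,205])*5)
m1,_=load("w1")
# apparent spindle axis vs side cam check
ms=camera_model("side");print("side tip", (proj(ms,[.5454,-.1901,.1835])[0]-[298,110])*6,"ring bottom",(proj(ms,[.5440,-.1955,.195])[0]-[298,110])*6)
```

```text
res [-0.3  0.6 -0.3  0.5  1.2 -1.5  1.  -1.2]
[ 0.5427 -0.1962  0.2052 -0.0205] [-0.0032 -0.0007  0.0054]
at z=tcp+.0102 [ 0.0002 -0.0007  0.0102]
tip now [228.52616125 196.56142451]
side tip [120.19755856 320.19507742] ring bottom [128.12921196 291.96646974]
```

Request:
step_arm(increments=[0,-0.1,-0.02,0,1,0.1,-0.1,-0.02,0,1,0.1,-0.1,-0.02,0,1,0.1,-0.1,-0.02,0,1,0.1,-0.1,-0.02,0,1])

```text
t: 6.65
tcp_pos: [0.5468, -0.1889, 0.1931]
tool_rot: [0.709, -0.005, -0.705, -0.003]
force: [0.1, -0.2, -0.9]
finger_gap: 0.562
```

Run:
```python
from h import *
s,m,i=look("w5");b=snapshot("side");cv2.imwrite("pics/s5.png",b)
o=np.zeros((600,800,3),np.uint8);w=i[205:325,265:377].astype(float);o[:,:560]=cv2.resize(w.astype(np.uint8),(560,600),interpolation=cv2.INTER_CUBIC)
z=i[245:290,300:345].astype(float);z=np.clip((z-z.mean())*3+128,0,255).astype(np.uint8)
o[:240,560:]=cv2.resize(z,(240,240),interpolation=cv2.INTER_CUBIC)
o[240:,560:]=cv2.resize(b[140:200,298:338],(240,360),interpolation=cv2.INTER_CUBIC);cv2.imwrite("pics/c5.png",o)
```

```text
t 6.65 tcp [ 0.5468 -0.1889  0.1931] F [ 0.12 -0.24 -0.93] gap 0.562
```

View pics/c5.png

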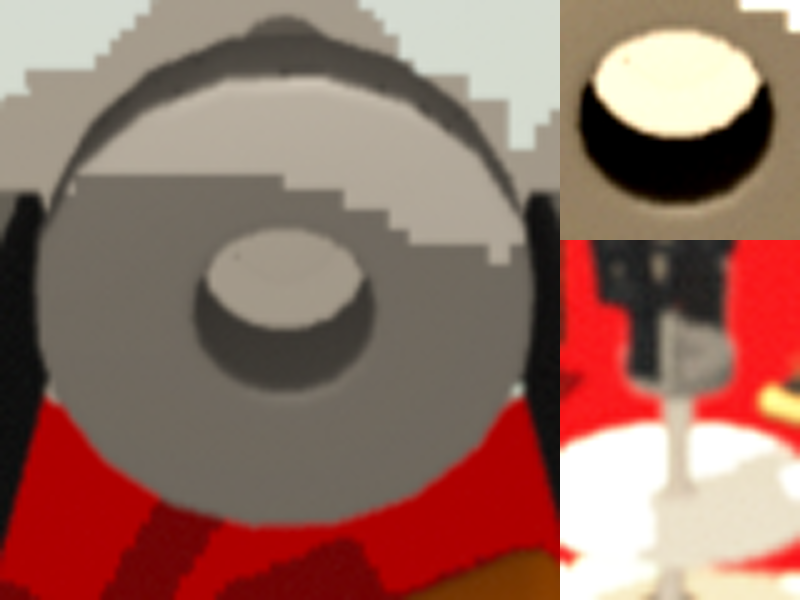

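Run:
```python
from h import *
_,i=load("w5");g=i[...,1].astype(int)
print("cols",list(range(305,341)))
for r in range(249,273): print(r,*g[r,305:341])
m,_=load("w5")
th=np.linspace(0,2*np.pi,13)[:-1]
for p in((.5454,-.1901,.1835),): print(proj(m,np.c_[p[0]+.0062*np.cos(th),p[1]+.0062*np.sin(th),np.full(12,p[2])]).round(1).tolist())
```

```text
cols [305, 306, 307, 308, 309, 310, 311, 312, 313, 314, 315, 316, 317, 318, 319, 320, 321, 322, 323, 324, 325, 326, 327, 328, 329, 330, 331, 332, 333, 334, 335, 336, 337, 338, 339, 340]
249 107 106 106 106 106 106 106 105 106 105 105 105 104 104 104 104 105 104 105 104 105 104 104 104 105 105 105 105 105 105 104 104 105 105 106 106
250 106 106 106 105 106 106 106 104 104 104 103 106 111 113 116 117 117 116 117 117 114 108 105 103 104 105 105 104 104 105 105 104 105 105 105 105
251 106 106 106 106 106 104 104 103 106 111 114 125 134 137 142 142 142 142 142 141 139 128 121 115 109 106 103 104 104 105 105 105 106 105 105 105
252 106 106 106 105 104 104 108 114 124 134 139 150 151 152 152 152 152 152 151 152 151 150 147 139 128 124 110 103 104 105 105 105 105 105 105 105
253 106 106 104 105 106 115 128 138 149 151 152 152 153 153 152 152 153 153 152 152 152 151 152 151 149 146 130 111 107 104 104 105 104 105 105 105
254 106 105 103 105 118 137 149 150 153 152 153 152 153 152 152 153 152 153 152 152 152 151 152 151 151 150 144 132 125 113 105 104 105 105 105 105
255 105 103 104 118 138 15
[... 1923 characters left out ...]
34 125 96 66 56 56 56 56 57 58 72 96
269 53 53 52 54 54 54 56 59 70 90 117 130 136 139 143 143 144 144 144 142 139 137 126 98 82 71 62 56 56 57 56 57 56 59 75 98
270 54 53 53 54 54 54 55 55 55 59 67 75 86 101 113 114 114 115 114 110 99 93 72 62 59 56 57 56 56 57 57 57 57 62 80 102
271 58 54 54 54 55 56 54 55 57 55 56 56 59 62 66 66 66 67 66 67 62 61 57 57 58 57 58 57 57 58 58 57 59 66 86 103
272 62 54 54 54 56 54 55 56 56 56 57 56 56 57 56 56 58 56 57 57 57 57 57 58 57 58 58 58 57 58 59 58 61 71 90 104
[[322.4, 240.3], [316.7, 241.7], [312.5, 245.6], [311.1, 250.8], [312.8, 256.0], [317.0, 259.6], [322.6, 260.9], [328.2, 259.5], [332.3, 255.7], [333.8, 250.6], [332.3, 245.4], [328.1, 241.6]]
```

Run:
```python
from h import *
m,_=load("w5")
for d in(.004,.005,.006,.008):
  zb=.1931-d
  print(d,"from bottom rim",(onz(m,(321.3,269.8),zb)+[.0085,0,0]).round(4),"from top rim",(onz(m,(321.3,250.6),zb+.014)-[.0088,0,0]).round(4))
print("spindle", (onz(m,(321,260.7),.1835)+[.0062,0,0]).round(4))
```

```text
0.004 from bottom rim [ 0.5454 -0.1893  0.1891] from top rim [ 0.5461 -0.1895  0.2031]
0.005 from bottom rim [ 0.5448 -0.1893  0.1881] from top rim [ 0.5456 -0.1895  0.2021]
0.006 from bottom rim [ 0.5442 -0.1893  0.1871] from top rim [ 0.5452 -0.1895  0.2011]
0.008 from bottom rim [ 0.5431 -0.1893  0.1851] from top rim [ 0.5442 -0.1895  0.1991]
spindle [ 0.5456 -0.1892  0.1835]
```

Request:
step_arm(increments=[0.05,0,0,0,1,0.1,0,0,0,1,0.16,0,0,0,1,0.22,0,0,0,1,0.25,0,0,0,1])

```text
t: 7.38
tcp_pos: [0.5466, -0.1888, 0.1776]
tool_rot: [0.709, -0.005, -0.705, -0.003]
force: [-0.9, -0.1, -2.0]
finger_gap: 0.561
```

```bash
cat >> h.py <<'E'
def panz(m,i,xy=(.5464,-.1897)):
    "pan height: project the far rim for each z and take the strongest brightness/saturation edge"
    s=cv2.GaussianBlur(cv2.cvtColor(i,cv2.COLOR_BGR2HSV)[...,1].astype(np.float32),(3,3),0)
    th=np.r_[np.linspace(-1.5,-.5,60),np.linspace(.5,1.5,60)];best=[]
    for z in np.arange(.09,.14,.0005):
        S=[]
        for r in(.0635,.0665):
            P=proj(m,np.c_[xy[0]+r*np.cos(th),xy[1]+r*np.sin(th),np.full(len(th),z)]).astype(np.float32)
            S.append(cv2.remap(s,P[:,0],P[:,1],cv2.INTER_LINEAR,borderMode=cv2.BORDER_REPLICATE))
        best.append((float((S[1]-S[0]).mean()),round(z,4)))
    return sorted(best)[-4:]
E
python3 - <<'E'
from h import *
for n in("w1","w4","w5"): print(n,panz(*load(n)))
s,m,i=look("w6");print(panz(m,i))
g=i[...,1]
for r in range(240,290,2): print(r,*g[r,303:341:2])
E
```

```text
w1 [(177.52554321289062, np.float64(0.1325)), (177.5417938232422, np.float64(0.134)), (178.09030151367188, np.float64(0.133)), (178.1033477783203, np.float64(0.1335))]
w4 [(184.17083740234375, np.float64(0.133)), (184.73704528808594, np.float64(0.1315)), (184.94332885742188, np.float64(0.1325)), (185.10960388183594, np.float64(0.132))]
w5 [(188.32952880859375, np.float64(0.1335)), (189.15921020507812, np.float64(0.132)), (189.35556030273438, np.float64(0.133)), (189.61032104492188, np.float64(0.1325))]
t 7.38 tcp [ 0.5466 -0.1888  0.1776] F [-0.93 -0.08 -1.97] gap 0.561
[(194.00794982910156, np.float64(0.133)), (194.48521423339844, np.float64(0.1315)), (194.93557739257812, np.float64(0.1325)), (195.03659057617188, np.float64(0.132))]
240 122 125 154 156 156 156 155 155 156 155 156 153 153 169 169 168 168 168 169
242 108 108 108 107 107 107 107 107 106 106 107 106 126 167 167 166 167 168 167
244 107 106 107 107 107 107 107 106 106 106 106 106 108 114 113 114 131 167 167
246 107 107 107 107 107 106 106 106 106 106 106 106 106 106 106 106 126 165 165
248 107 107 106 106 106 107 105 105 
[... 849 characters left out ...]
52 151 151 152 151 151 150 145 69 58 80
272 99 61 54 66 137 151 151 151 151 151 151 151 150 149 147 98 58 61 90
274 103 78 58 56 68 125 148 150 150 150 150 149 149 139 98 60 60 74 104
276 105 101 74 58 57 59 83 123 135 138 137 132 103 69 59 60 68 98 106
278 105 105 99 72 61 58 58 59 62 65 64 61 60 60 63 71 98 108 105
280 105 106 105 102 82 66 61 61 59 60 60 61 62 67 75 103 109 106 105
282 105 105 106 106 106 100 89 77 71 71 71 74 88 104 112 109 105 105 105
284 105 105 105 105 106 107 110 110 111 113 114 114 112 110 107 106 106 105 105
286 105 105 105 105 105 105 105 106 107 108 108 108 105 106 105 105 105 105 105
288 105 105 104 105 105 104 105 105 104 105 104 105 105 105 105 105 105 105 105
```

Request:
step_arm(increments=[0.12,0,0,0,1,0.24,0,0,0,1,0.36,0,0,0,1,0.48,0,0,0,1,0.54,0,0,0,1])

```text
t: 8.05
tcp_pos: [0.5465, -0.1887, 0.1444]
tool_rot: [0.709, -0.004, -0.706, -0.003]
force: [-0.2, -0.7, -1.5]
finger_gap: 0.565
```

Request:
step_arm(increments=[0.03,0,0,0,1,0.07,0,0,0,1,0.11,0,0,0,1,0.15,0,0,0,1,0.19,0,0,0,1])

```text
t: 8.68
tcp_pos: [0.5466, -0.1888, 0.133]
tool_rot: [0.709, -0.004, -0.705, -0.003]
force: [0.0, 0.1, -0.3]
finger_gap: 0.56
```

Run:
```python
from h import *
s,m,i=look("w7");print(panz(m,i))
```

```text
t 8.68 tcp [ 0.5466 -0.1888  0.133 ] F [ 0.01  0.11 -0.25] gap 0.56
[(206.88111877441406, np.float64(0.128)), (208.09817504882812, np.float64(0.1295)), (208.1111602783203, np.float64(0.1285)), (208.4629669189453, np.float64(0.129))]
```

The pan has started to take the load (0.132 to 0.129), so I'll lower to equilibrium, release and lift.

Request:
step_arm(increments=[0.03,0,0,0,1,0.06,0,0,0,1,0.1,0,0,0,1,0.1,0,0,0,1,0.1,0,0,0,1])

```text
t: 9.35
tcp_pos: [0.5465, -0.1888, 0.1267]
tool_rot: [0.709, -0.004, -0.706, -0.003]
force: [0.2, -0.2, 0.4]
finger_gap: 0.561
```

Request:
step_arm(increments=[0,0,0,0,0.4,0,0,0,0,0.3,0,0,0,0,0.2,0,0,0,0,0.2,0,0,0,0,0.2])

```text
t: 9.98
tcp_pos: [0.5465, -0.1888, 0.1267]
tool_rot: [0.709, -0.004, -0.706, -0.003]
force: [0.1, -0.2, 0.3]
finger_gap: 0.8
```

Request:
step_arm(increments=[-0.1,0,0,0,0.2,-0.4,0,0,0,0.2,-0.8,0,0,0,0.2,-1.2,0,0,0,0.1,-1.6,0,0,0,0])

```text
t: 10.6
tcp_pos: [0.5461, -0.1886, 0.224]
tool_rot: [0.709, -0.004, -0.705, -0.003]
force: [0.3, -0.5, -0.4]
finger_gap: 0.997
```

Run:
```python
from h import *
s,m,i=look("w8");print(panz(m,i))
b=snapshot("side");cv2.imwrite("pics/s8.png",b)
m2,_=load("w2")
for p in((335,297),(326,208)): print(onz(m2,p,.056).round(4))
```

```text
t 10.6 tcp [ 0.5461 -0.1886  0.224 ] F [ 0.27 -0.5  -0.36] gap 0.997
[(168.31390380859375, np.float64(0.127)), (168.70542907714844, np.float64(0.1285)), (168.9875946044922, np.float64(0.1275)), (169.17715454101562, np.float64(0.128))]
[0.5041 0.1625 0.056 ]
[0.5862 0.1701 0.056 ]
```

Request:
step_arm(increments=[0,-1.0,0.1,0,0,0,-2.0,0.25,0,0,0,-3.0,0.4,0,0,0,-4.0,0.55,0,0,0,-5.0,0.7,0,0])

```text
t: 11.32
tcp_pos: [0.5083, 0.1126, 0.2233]
tool_rot: [0.71, -0.006, -0.704, -0.002]
force: [1.1, 0.7, -1.4]
finger_gap: 0.996
```

Request:
step_arm(increments=[0.2,-0.6,0,0,0,0.6,-0.85,0,0,0,1.0,-0.85,0,0,0,1.3,-0.85,0,0,0,1.3,-0.85,0,0,0])

```text
t: 11.95
tcp_pos: [0.5079, 0.1631, 0.1431]
tool_rot: [0.709, -0.006, -0.705, -0.002]
force: [-0.0, -0.2, -0.1]
finger_gap: 0.999
```

Run:
```python
from h import *
s,m,i=look("w9")
p=proj(m,[.5041,.1625,.056])[0];print("pred",p)
x,y=p.astype(int);g=i[y-55:y+55,x-55:x+55,1]
c=cv2.HoughCircles(cv2.medianBlur(g,3),cv2.HOUGH_GRADIENT,1,20,param1=80,param2=15,minRadius=7,maxRadius=15);print(None if c is None else c[0]+[x-55,y-55,0])
c=cv2.HoughCircles(cv2.medianBlur(g,3),cv2.HOUGH_GRADIENT,1,20,param1=80,param2=15,minRadius=27,maxRadius=42);print(None if c is None else c[0]+[x-55,y-55,0])
if c is not None:
  q=c[0][0][:2]+[x-55,y-55];print(onz(m,q,.056))
mw=camera_model("scene");print("pink pan",onz(mw,(400,154),.13))
m8,i8=load("w8");print(sorted([(panz(m8,i8,(.5464+dx,-.1893))[-1]+(dx,)) for dx in(-.002,0,.002)]))
```

```text
t 11.95 tcp [0.5079 0.1631 0.1431] F [-0.03 -0.22 -0.09] gap 0.999
pred [320.92178626 210.3476118 ]
[[320.5        212.5         10.19999981]]
[[320.5        209.5         31.29999924]]
[0.50480992 0.16282537 0.056     ]
pink pan [0.29440924 0.25590498 0.13      ]
[(146.73471069335938, np.float64(0.131), -0.002), (157.45196533203125, np.float64(0.124), 0.002), (168.4899444580078, np.float64(0.128), 0)]
```

Request:
step_arm(increments=[0.5,0,0.06,0,0,1.0,0,0.06,0,0,1.4,0,0.06,0,0,1.61,0,0.06,0,0,1.61,0,0.06,0,0])

```text
t: 12.62
tcp_pos: [0.506, 0.1627, 0.0474]
tool_rot: [0.709, -0.006, -0.705, -0.002]
force: [0.0, -0.5, 0.3]
finger_gap: 1.002
```

Request:
step_arm(increments=[0,0,0,0,0.3,0,0,0,0,1,0,0,0,0,1,0,0,0,0,1,0,0,0,0,1])

```text
t: 13.25
tcp_pos: [0.5067, 0.1627, 0.0487]
tool_rot: [0.71, -0.006, -0.704, -0.002]
force: [-0.5, -0.4, 6.4]
finger_gap: 0.554
```

Request:
step_arm(increments=[-0.2,0,0,0,1,-0.8,0,0,0,1,-1.6,0,0,0,1,-2.4,0,0,0,1,-2.85,0,0,0,1])

```text
t: 13.88
tcp_pos: [0.5059, 0.1637, 0.2232]
tool_rot: [0.712, -0.006, -0.702, -0.002]
force: [0.7, -0.2, -1.0]
finger_gap: 0.553
```

Request:
step_arm(increments=[0,0.9,-0.1,0,1,0,1.8,-0.24,0,1,0,2.8,-0.38,0,1,0,3.8,-0.52,0,1,0,4.8,-0.66,0,1])

```text
t: 14.5
tcp_pos: [0.542, -0.1264, 0.2257]
tool_rot: [0.712, -0.006, -0.702, -0.002]
force: [0.8, -0.9, -0.6]
finger_gap: 0.552
```

Request:
step_arm(increments=[0,0.5,0,0,1,0.2,0.9,0,0,1,0.4,0.9,0,0,1,0.4,0.9,0,0,1,0.4,0.9,0,0,1])

```text
t: 15.12
tcp_pos: [0.5417, -0.1791, 0.2021]
tool_rot: [0.712, -0.005, -0.702, -0.002]
force: [0.7, 0.7, -2.0]
finger_gap: 0.551
```

```bash
cat >> h.py <<'E'
def ringhole(i,c=(321,266),w=56):
    "Hough: outer and hole circles of the held ring, and the visible through-hole region's extents"
    x,y=c[0]-w,c[1]-w;g=cv2.medianBlur(i[y:y+2*w,x:x+2*w,1],3)
    for a,b in((12,22),(40,55)):
        k=cv2.HoughCircles(g,cv2.HOUGH_GRADIENT,1,200,param1=60,param2=10,minRadius=a,maxRadius=b)
        print("circle",None if k is None else k[0][0]+[x,y,0])
E
python3 - <<'E'
from h import *
m,i=load("w5");ringhole(i)
s,m,i=look("w10");ringhole(i)
b=snapshot("side");cv2.imwrite("pics/s10.png",b)
for r in range(240,292,2): print(r,*i[r,300:346:2,1])
o=np.zeros((600,800,3),np.uint8);o[:,:560]=cv2.resize(i[205:325,265:377],(560,600),interpolation=cv2.INTER_CUBIC)
o[240:,560:]=cv2.resize(b[140:200,298:338],(240,360),interpolation=cv2.INTER_CUBIC)
a=snapshot("scene");o[:240,560:]=cv2.resize(a[215:255,270:310],(240,240),interpolation=cv2.INTER_CUBIC);cv2.imwrite("pics/c10.png",o)
E
```

```text
circle [323.5        266.5         15.80000019]
circle [321.5        260.5         49.59999847]
t 15.12 tcp [ 0.5417 -0.1791  0.2021] F [ 0.67  0.72 -2.  ] gap 0.551
circle [321.5        268.5         18.79999924]
circle [319.5        265.5         47.79999924]
240 157 157 157 157 157 158 158 158 157 157 157 160 170 170 170 170 169 169 170 169 170 170 170
242 109 108 108 109 108 108 109 108 108 108 108 127 168 169 168 168 168 168 169 168 168 169 168
244 108 109 108 107 108 108 107 108 107 107 107 109 115 115 115 115 114 132 168 168 168 168 168
246 108 108 108 108 107 107 107 107 107 107 107 106 107 107 106 106 106 126 166 166 167 167 167
248 108 108 107 107 107 107 107 106 107 106 106 106 106 106 106 106 106 108 114 113 114 131 167
250 108 107 107 107 107 106 106 105 106 105 106 106 106 106 106 106 106 106 106 106 106 121 153
252 107 107 107 107 106 106 106 106 106 105 104 105 105 105 105 105 105 105 106 105 105 105 105
254 107 107 106 106 106 105 105 106 104 104 104 104 105 105 104 105 105 104 105 104 104 105 105
256 106 106 106 106 105 104 104 112 123 136 142 142 142 128 116 104 10
[... 837 characters left out ...]
58 70 103 105 105
276 105 103 87 55 54 54 55 56 56 56 56 56 56 57 57 58 58 59 59 80 105 105 104
278 105 103 100 66 55 56 56 56 56 57 58 56 57 57 59 58 59 59 67 95 105 105 105
280 105 105 104 89 60 56 57 58 57 57 57 57 59 59 59 60 59 63 87 106 105 105 105
282 105 105 104 102 86 62 58 57 58 58 59 59 60 60 60 60 65 84 108 106 104 105 105
284 105 105 105 105 105 92 68 62 59 58 59 60 61 62 65 74 96 109 108 105 105 104 105
286 105 105 104 104 104 105 103 92 76 69 69 69 70 84 96 107 111 106 106 104 104 104 105
288 105 104 104 105 105 105 107 108 108 108 108 109 110 113 113 109 105 104 104 105 105 105 105
290 104 105 105 105 104 104 104 105 105 108 107 109 107 106 106 105 105 105 105 105 105 105 105
```

Request:
step_arm(increments=[0,0.16,-0.12,0,1,0.1,0.16,-0.12,0,1,0.2,0.16,-0.12,0,1,0.2,0.16,-0.12,0,1,0.2,0.16,-0.12,0,1])

```text
t: 15.9
tcp_pos: [0.5492, -0.1893, 0.1904]
tool_rot: [0.712, -0.005, -0.702, -0.002]
force: [-0.2, 0.1, -1.6]
finger_gap: 0.552
```

Run:
```python
from h import *
s,m,i=look("w11");print(panz(m,i))
b=snapshot("side");cv2.imwrite("pics/s11.png",b)
o=np.zeros((600,800,3),np.uint8);o[:300,:280]=cv2.resize(i[205:325,265:377],(280,300),interpolation=cv2.INTER_CUBIC)
z=i[250:292,300:342].astype(float);z=np.clip((z-152)*15+128,0,255).astype(np.uint8);o[:500,300:]=cv2.resize(z,(500,500),interpolation=cv2.INTER_NEAREST)
o[300:,:280]=cv2.resize(b[140:190,295:342],(280,300),interpolation=cv2.INTER_CUBIC);cv2.imwrite("pics/c11.png",o)
```

```text
t 15.9 tcp [ 0.5492 -0.1893  0.1904] F [-0.17  0.1  -1.64] gap 0.552
[(180.8312225341797, np.float64(0.124)), (180.98275756835938, np.float64(0.1255)), (181.5012664794922, np.float64(0.125)), (181.57913208007812, np.float64(0.1245))]
```

View pics/c11.png

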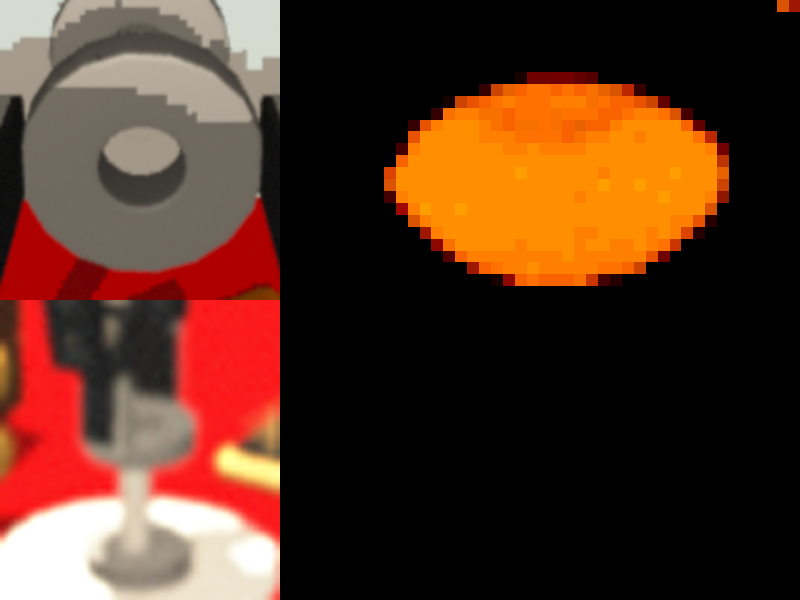

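Run:
```python
from h import *
m,_=load("w11")
for d in(.004,.0065):
  zb=.1904-d
  print(d,"bottom rim",(onz(m,(321.4,273.8),zb)+[.0085,0,0]).round(4),"top rim",(onz(m,(321.4,256.3),zb+.014)-[.0088,0,0]).round(4))
for z in(.1755,.179):print("spindle", (onz(m,(321.4,261.3),z)+[.0062,0,0]).round(4))
```

```text
0.004 bottom rim [ 0.5455 -0.1898  0.1864] top rim [ 0.5455 -0.1899  0.2004]
0.0065 bottom rim [ 0.5441 -0.1898  0.1839] top rim [ 0.5442 -0.1899  0.1979]
spindle [ 0.545  -0.1899  0.1755]
spindle [ 0.5468 -0.1899  0.179 ]
```

Request:
step_arm(increments=[0.03,0,-0.012,0,1,0.1,0,-0.012,0,1,0.17,0,-0.012,0,1,0.24,0,-0.01,0,1,0.28,0,-0.01,0,1])

```text
t: 16.62
tcp_pos: [0.5502, -0.1894, 0.1735]
tool_rot: [0.712, -0.005, -0.702, -0.002]
force: [0.6, -0.2, -0.4]
finger_gap: 0.55
```

Run:
```python
from h import *
s,m,i=look("w12");print(panz(m,i))
for r in range(246,292,2): print(r,*i[r,301:343:2,1])
```

```text
t 16.62 tcp [ 0.5502 -0.1894  0.1735] F [ 0.57 -0.24 -0.44] gap 0.55
[(185.6033172607422, np.float64(0.1245)), (186.07138061523438, np.float64(0.123)), (186.5529327392578, np.float64(0.124)), (186.65895080566406, np.float64(0.1235))]
246 108 108 107 107 107 107 106 106 107 106 106 106 106 106 118 145 147 154 157 164 165
248 108 108 107 107 106 106 107 106 107 106 105 106 106 106 106 107 106 105 122 156 159
250 107 107 106 107 107 106 106 106 106 106 106 106 105 105 106 105 105 106 114 125 124
252 106 106 106 107 106 106 106 105 106 105 106 105 104 104 105 105 105 106 106 105 105
254 107 107 105 106 106 106 105 104 104 103 103 104 103 104 105 106 104 105 105 105 105
256 106 106 106 106 105 103 104 105 109 117 116 118 114 118 108 104 105 104 105 105 105
258 106 106 105 105 104 115 124 136 156 156 155 154 147 125 139 126 103 104 105 105 106
260 106 105 105 102 137 135 151 156 155 155 154 153 153 151 134 148 110 102 104 105 105
262 106 105 102 108 144 142 154 155 154 154 154 153 153 152 149 132 142 101 100 105 105
264 105 103 92 126 139 153 154 153 154 153 153 152 152 152 152 140 146 107
[... 356 characters left out ...]
 53 73 140 150 151 152 151 151 151 150 150 147 111 57 58 60 90 105
276 105 99 64 54 55 72 130 148 150 150 150 149 149 140 101 60 58 59 64 100 105
278 104 103 87 57 54 56 58 81 116 128 131 125 98 66 58 58 59 61 79 105 105
280 105 105 101 71 58 55 56 57 58 59 59 59 58 59 60 60 61 71 102 106 104
282 105 105 104 96 71 59 58 58 58 58 59 59 59 59 60 63 72 99 106 106 105
284 105 104 105 105 101 80 65 61 59 60 60 60 61 63 67 85 103 109 105 105 104
286 105 105 105 104 105 105 100 84 74 70 69 69 75 88 101 112 108 105 105 105 105
288 104 105 105 104 105 107 107 109 109 106 109 110 113 112 110 107 105 104 105 105 105
290 104 104 105 104 105 105 104 106 105 107 107 108 107 106 105 105 104 105 104 105 104
```

Request:
step_arm(increments=[0.08,0,0,0,1,0.17,0,0,0,1,0.26,0,0,0,1,0.35,0,0,0,1,0.39,0,0,0,1])

```text
t: 17.3
tcp_pos: [0.5503, -0.1894, 0.1494]
tool_rot: [0.712, -0.005, -0.702, -0.002]
force: [-0.1, -0.7, -1.3]
finger_gap: 0.554
```

Request:
step_arm(increments=[0.03,0,0.003,0,1,0.07,0,0.003,0,1,0.11,0,0.003,0,1,0.15,0,0.003,0,1,0.19,0,0.003,0,1])

```text
t: 17.92
tcp_pos: [0.5503, -0.1895, 0.138]
tool_rot: [0.712, -0.005, -0.702, -0.002]
force: [0.3, -0.4, 0.4]
finger_gap: 0.554
```

Run:
```python
from h import *
s,m,i=look("w13");print(panz(m,i))
for r in range(226,292,3): print(r,*i[r,301:343:3,1])
```

```text
t 17.93 tcp [ 0.5503 -0.1895  0.138 ] F [ 0.34 -0.4   0.43] gap 0.554
[(191.125244140625, np.float64(0.118)), (191.17019653320312, np.float64(0.1165)), (191.69264221191406, np.float64(0.117)), (191.7080841064453, np.float64(0.1175))]
226 71 74 78 89 125 143 142 133 132 121 118 95 76 73
229 100 133 174 184 181 178 178 179 180 181 182 184 169 125
232 177 178 174 174 174 173 173 174 174 173 173 173 173 175
235 173 173 173 173 172 172 173 173 172 172 171 172 171 172
238 172 172 172 172 172 171 171 170 171 171 171 171 170 170
241 118 116 117 116 116 114 112 110 170 170 170 170 170 169
244 109 109 107 107 108 107 107 108 115 114 132 169 168 168
247 108 107 108 107 107 107 107 107 106 106 120 153 154 166
250 107 107 106 107 106 105 106 106 107 105 106 106 106 150
253 107 107 107 106 107 105 105 105 105 105 105 106 105 105
256 106 106 106 105 101 96 90 89 91 98 104 105 104 104
259 106 105 104 94 87 87 86 85 85 84 83 99 104 105
262 105 104 84 87 87 87 86 86 85 84 81 67 101 104
265 105 95 78 87 88 87 87 86 85 84 82 85 72 103
268 105 79 81 88 87 87 86 86 85 84 82 77 55 102
271 104 62 83 87 88 88 86 86 85 84 81 74 56 101
274 105 75 84 88 87 87 86 86 86 85 82 76 60 103
277 105 92 84 87 87 87 87 87 86 84 83 78 68 105
280 105 103 85 87 88 87 87 86 86 85 83 79 102 106
283 105 104 85 87 86 88 87 87 86 85 83 80 104 105
286 104 102 86 87 96 121 133 132 119 90 83 81 103 105
289 105 101 87 136 147 119 121 117 119 144 123 80 103 104
```

Request:
step_arm(increments=[0.01,0,0,0,1,0.02,0,0,0,1,0.03,0,0,0,1,0.03,0,0,0,1,0.03,0,0,0,1])

```text
t: 18.6
tcp_pos: [0.5503, -0.1895, 0.1359]
tool_rot: [0.712, -0.005, -0.702, -0.002]
force: [-0.5, 0.4, 1.0]
finger_gap: 0.553
```

Request:
step_arm(increments=[0,0,0,0,0.4,0,0,0,0,0.3,0,0,0,0,0.2,0,0,0,0,0.2,0,0,0,0,0.2])

```text
t: 19.23
tcp_pos: [0.5503, -0.1895, 0.1359]
tool_rot: [0.712, -0.005, -0.702, -0.002]
force: [0.4, 0.3, -0.5]
finger_gap: 0.798
```

Request:
step_arm(increments=[-0.1,0,0.01,0,0.2,-0.4,0,0.02,0,0.2,-0.8,0,0.03,0,0.2,-1.2,0,0.05,0,0.1,-1.6,0,0.07,0,0])

```text
t: 19.85
tcp_pos: [0.5447, -0.189, 0.2331]
tool_rot: [0.712, -0.005, -0.702, -0.002]
force: [0.5, 0.7, 0.6]
finger_gap: 0.999
```

Request:
step_arm(increments=[0,-0.4,0,0,0,0,-1,0,0,0,0,-1.8,0,0,0,0,-2.6,0,0,0,0,-2.6,0,0,0])

```text
t: 20.48
tcp_pos: [0.5455, -0.0299, 0.2329]
tool_rot: [0.712, -0.003, -0.702, -0.001]
force: [0.5, -0.1, -0.4]
finger_gap: 1.003
```

Run:
```python
from h import *
s,m,i=look("w14")
a=snapshot("scene");b=snapshot("side");cv2.imwrite("pics/a14.png",a);cv2.imwrite("pics/s14.png",b)
def c(i,x,y,w=50,h=50): return cv2.resize(i[y:y+h,x:x+w],(400,h*400//w),interpolation=cv2.INTER_CUBIC)
a0=cv2.imread("pics/scene0.png");b0=cv2.imread("pics/side0.png")
o=np.vstack([np.hstack([c(a,262,200,50,40),c(a0,262,200,50,40)])[:300],np.hstack([c(b,278,155,60,45),c(b0,278,155,60,45)])[:300]]);cv2.imwrite("pics/c14.png",o)
```

```text
t 20.48 tcp [ 0.5455 -0.0299  0.2329] F [ 0.47 -0.14 -0.4 ] gap 1.003
```

View pics/c14.png

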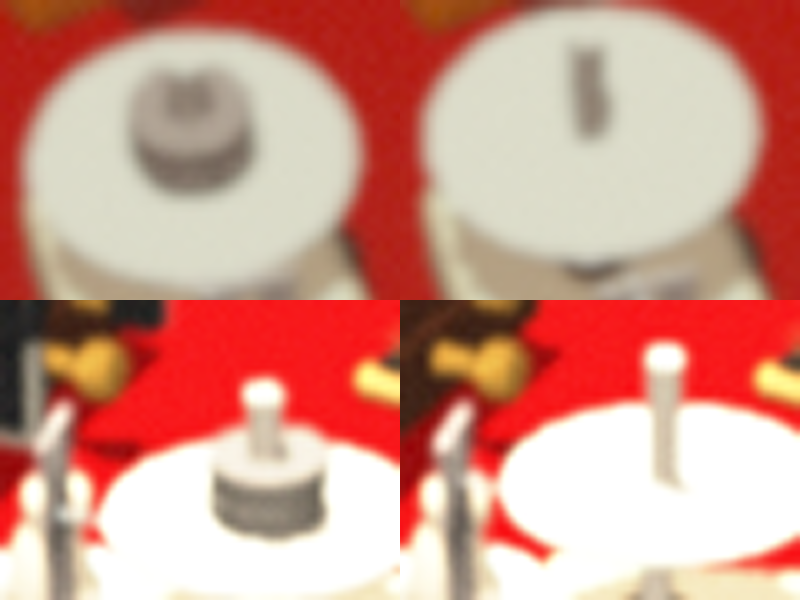

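Both rings are threaded down on the spindle. I'll work out the plunger travel from the pan outline, then look at the pointer from the plate's front side.

```bash
cat >> h.py <<'E'
def panfit(pairs,x0):
    "pairs of (model,image): fit circle r=65 mm by maximum sum of outward saturation step over all views"
    from scipy.optimize import minimize
    th=np.linspace(0,2*np.pi,240)
    S=[(m,cv2.GaussianBlur(cv2.cvtColor(i,cv2.COLOR_BGR2HSV)[...,1].astype(np.float32),(0,0),1)) for m,i in pairs]
    def f(p):
        v=0
        for m,s in S:
            e=[]
            for r in(.062,.068):
                P=proj(m,np.c_[p[0]+r*np.cos(th),p[1]+r*np.sin(th),np.full(240,p[2])]).astype(np.float32);e.append(cv2.remap(s,P[:,0],P[:,1],cv2.INTER_LINEAR))
            d=e[1]-e[0];v-=np.clip(d,0,150).mean()
        return v
    r=minimize(f,x0,method="Nelder-Mead",options=dict(initial_simplex=np.array(x0)+np.vstack([np.zeros(3),np.eye(3)*.006]),xatol=1e-5));return r.x.round(4),r.fun
E
python3 - <<'E'
from h import *
ms,md=camera_model("scene"),camera_model("side")
for a,b in(("scene0","side0"),("a14","s14")):
    A,B=cv2.imread(f"pics/{a}.png"),cv2.imread(f"pics/{b}.png")
    z=.128 if a=="scene0" else .112
    print(a,panfit([(ms,A)],[.546,-.189,z]),panfit([(md,B)],[.546,-.189,z]),panfit([(ms,A),(md,B)],[.546,-.189,z]))
P0=[tri([ms,md],[(285.5,206.5),(317.75,163.25)])]
# side spindle tip vertical shift -> travel (x,y fixed)
for dz in(.014,.016,.018): print(dz,proj(md,[.5456,-.19,.1835])[0]-proj(md,[.5456,-.19,.1835-dz])[0])
E
```

```text
scene0 (array([ 0.5845, -0.1898,  0.1766]), np.float64(-64.94923400878906)) (array([ 0.5264, -0.1435,  0.1565]), np.float64(-80.57568359375)) (array([ 0.5451, -0.1869,  0.1324]), np.float64(-121.86262512207031))
a14 (array([ 0.5892, -0.1905,  0.1668]), np.float64(-64.52013397216797)) (array([ 0.529 , -0.1501,  0.1387]), np.float64(-65.0154037475586)) (array([ 0.5452, -0.1879,  0.118 ]), np.float64(-112.87339782714844))
0.014 [-0.01322366 -4.80084526]
0.016 [-0.01510294 -5.48208921]
0.018 [-0.01697978 -6.1621946 ]
```

Request:
step_arm(increments=[0,0.3,-1,0,0,0,0.8,-1.9,0,0,0,1.6,-2.6,0,0,0.3,2.6,-2.6,0,0,0.5,2.6,-2.6,0,0])

```text
t: 21.25
tcp_pos: [0.7009, -0.1987, 0.2044]
tool_rot: [0.712, -0.009, -0.702, -0.004]
force: [-0.9, 0.8, -0.6]
finger_gap: 1.003
```

Run:
```python
from h import *
s,m,i=look("w15")
for z in(.145,.1,.065): print(z,proj(m,[.632,-.175,z])[0].round(0))
for k in(0,1): print(panfit([(m,i)],[.546,-.189,.115-.01*k]))
```

```text
t 21.25 tcp [ 0.7009 -0.1987  0.2044] F [-0.86  0.83 -0.58] gap 1.003
0.145 [291. 304.]
0.1 [295. 274.]
0.065 [298. 257.]
(array([ 0.5494, -0.1909,  0.1187]), np.float64(-40.129493713378906))
(array([ 0.5496, -0.191 ,  0.119 ]), np.float64(-40.13853073120117))
```

Run:
```python
from h import *
m,i=load("w15");a=cv2.imread("pics/a14.png");a0=cv2.imread("pics/scene0.png")
o=np.zeros((600,800,3),np.uint8);o[:,:500]=cv2.resize(i[240:324,255:325],(500,600),interpolation=cv2.INTER_CUBIC)
for k,q in enumerate((a,a0)): o[k*300:k*300+300,500:]=cv2.resize(q[228:258,277:307],(300,300),interpolation=cv2.INTER_CUBIC)
cv2.imwrite("pics/c15.png",o)
```

```text
(no output)
```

View pics/c15.png

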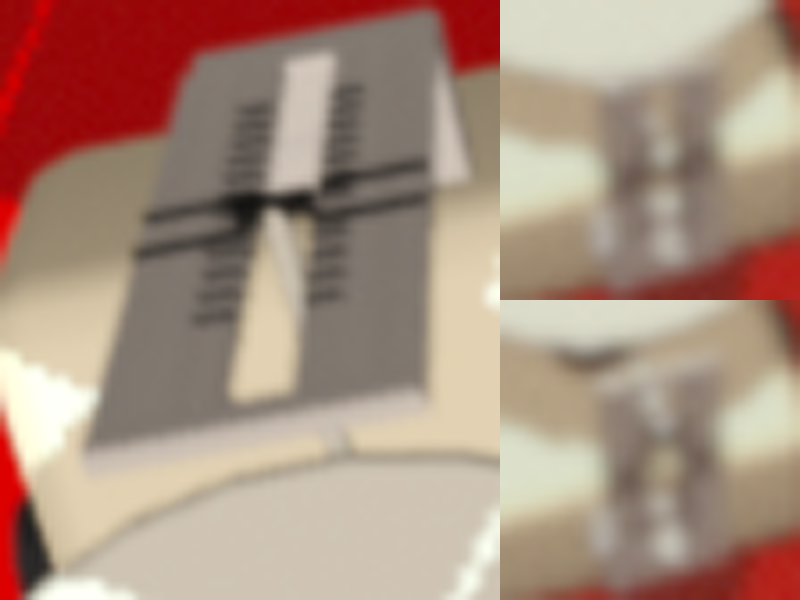

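The pointer is the black bar at crop (235–315, ~203). The long lines cross the slot at about 191 and 227. It looks to be between them, but the pointer's bar may stand proud of the plate, so there is parallax. The pan-height fit suggests it is near the 0.019 line. I'll take more views at different angles and triangulate.

Request:
step_arm(increments=[0,-0.28,-0.3,0,0,0.3,-0.28,-0.57,0,0,0.65,-0.28,-0.57,0,0,0.65,-0.28,-0.57,0,0,0.65,-0.28,-0.57,0,0])

```text
t: 21.92
tcp_pos: [0.7339, -0.1793, 0.1638]
tool_rot: [0.711, -0.007, -0.703, -0.005]
force: [0.1, -0.5, -0.3]
finger_gap: 0.998
```

Run:
```python
from h import *
s,m,i=look("w16")
np.set_printoptions(linewidth=250)
m5,i5=load("w15")
print("w15");
for r in range(240,308): print(r,*i5[r,268:320:2,1])
p=proj(m,[[.632,-.178,z] for z in(.145,.1,.065)]).round(0);print("w16 plate",p.tolist())
x,y=p[1].astype(int)
for r in range(y-35,y+50): print(r,*i[r,x-28:x+30:2,1])
print(x-28)
```

```text
t 21.93 tcp [ 0.7339 -0.1793  0.1638] F [ 0.07 -0.47 -0.31] gap 0.998
w15
240 6 8 7 7 6 6 6 6 6 9 7 8 6 7 7 7 7 6 8 5 11 15 25 38 13 6
241 7 5 10 5 9 4 7 5 7 5 6 8 10 5 4 6 7 5 10 17 32 49 67 82 43 7
242 8 3 7 3 6 3 7 4 5 5 6 9 7 6 7 9 14 23 38 57 74 92 106 114 72 11
243 6 5 8 6 10 5 4 6 8 6 5 5 8 10 16 29 50 66 83 99 112 117 119 118 83 9
244 6 8 6 7 7 5 7 8 6 6 9 12 24 38 55 73 93 107 115 118 120 120 121 120 89 11
245 6 8 7 10 8 7 7 6 13 18 29 46 65 81 98 110 118 118 121 122 122 121 121 121 92 16
246 4 4 5 6 7 5 6 19 37 56 73 89 106 115 119 123 129 123 121 122 121 120 121 121 101 25
247 6 7 6 6 8 4 8 50 82 98 110 117 119 122 136 148 160 129 120 121 121 120 120 122 112 37
248 9 7 5 5 7 5 14 84 116 118 120 121 122 132 170 185 190 136 119 121 121 119 120 121 124 47
249 7 9 5 5 8 7 28 99 120 122 122 121 121 141 194 198 193 135 120 121 120 119 120 122 138 66
250 7 8 5 6 8 4 52 109 121 122 121 121 121 139 196 197 189 130 118 120 120 118 120 122 148 93
251 6 7 8 5 4 13 74 118 121 122 120 120 121 142 195 196 185 122 108 118 119 119 119 122 158 121
252 6 5 8 6 5 16 89 120 120 121 119 120 120
[... 14034 characters left out ...]
36 37 36 37 37 37 37 37 36 37 37 37 37 36 37 36 36 36 37 37
378 36 38 36 36 36 38 36 36 37 36 36 37 37 35 37 36 38 37 36 37 36 36 37 37 36 36 36 37 35
379 36 36 37 35 37 35 36 36 36 36 36 36 35 37 37 36 36 36 37 35 37 36 37 36 37 36 36 36 38
380 36 37 37 36 36 36 36 35 37 36 36 37 36 37 35 36 37 36 38 37 37 36 37 36 37 37 36 36 36
381 36 38 35 37 36 36 37 37 37 36 36 37 35 36 36 36 37 37 37 37 37 36 36 37 35 36 38 36 37
382 36 36 38 37 37 38 37 36 37 37 36 37 36 38 37 36 36 36 37 36 37 37 36 37 36 37 37 36 35
383 37 37 36 36 37 37 36 37 36 36 36 36 37 36 35 36 37 38 37 35 37 36 36 38 36 36 36 36 37
384 35 36 37 37 37 37 35 36 37 37 37 36 36 37 38 37 37 37 36 36 36 36 34 36 38 37 36 37 36
293
```

Run:
```python
from h import *
a,b=load("w15"),load("w16");ms=[a[0],b[0]]
for n,p,q in(("line28",(296,266),(317,324.7)),("line19",(296,270.6),(317,332.2)),("ptr",(296,267.9),(317,329.5))): print(n,tri(ms,[p,q]).round(4))
print("cat",onz(load("w1")[0],(388,45),.04).round(3))
c=load("w14")
for k in([a,b],[a,c],[a,b,c]): print(panfit(k,[.547,-.19,.117]))
```

```text
line28 [ 0.6369 -0.1753  0.0936]
line19 [ 0.637  -0.1756  0.1026]
ptr [ 0.6398 -0.1757  0.1029]
cat [ 0.68  -0.253  0.04 ]
(array([ 0.5484, -0.1908,  0.1172]), np.float64(-40.336448669433594))
(array([ 0.5488, -0.1896,  0.1188]), np.float64(-138.42507934570312))
(array([ 0.5488, -0.1896,  0.1189]), np.float64(-138.71771240234375))
```

Request:
step_arm(increments=[0,0,0.3,0,0,0.3,0,0.6,0,0,0.7,0.02,0.65,0,0,0.8,0.02,0.65,0,0,0.8,0.02,0.65,0,0])

```text
t: 22.6
tcp_pos: [0.6964, -0.1805, 0.1166]
tool_rot: [0.711, -0.007, -0.703, -0.004]
force: [0.4, 0.1, -0.1]
finger_gap: 1.003
```

Run:
```python
from h import *
s,m,i=look("w17")
p=proj(m,[[.632,-.178,z] for z in(.145,.11,.1)]).round(0);print(p.tolist())
x,y=p[1].astype(int);x0=x-30
print(list(range(x0,x0+60,3)))
for r in range(y-28,min(y+24,352)): print(r,*i[r,x0:x0+60:3,1])
```

```text
t 22.6 tcp [ 0.6964 -0.1805  0.1166] F [ 0.43  0.08 -0.07] gap 1.003
[[317.0, 402.0], [318.0, 349.0], [318.0, 338.0]]
[288, 291, 294, 297, 300, 303, 306, 309, 312, 315, 318, 321, 324, 327, 330, 333, 336, 339, 342, 345]
321 120 120 120 120 102 89 105 138 158 162 162 83 55 66 81 49 35 45 102 194
322 118 120 121 120 114 114 118 144 165 169 168 37 24 33 35 41 66 101 120 197
323 119 119 121 120 118 118 115 136 171 174 173 19 22 36 62 93 105 119 123 199
324 119 119 121 120 114 92 75 150 177 180 178 30 56 86 107 115 117 121 120 200
325 120 119 122 120 84 49 35 162 183 186 187 67 94 98 120 118 118 122 119 200
326 119 119 120 116 55 22 22 174 188 190 189 68 70 88 121 119 117 121 120 201
327 117 115 103 77 30 26 42 183 189 183 146 54 71 108 121 119 118 122 119 203
328 106 78 59 36 37 62 92 181 149 121 73 97 107 118 121 118 115 117 95 203
329 61 35 34 57 83 85 72 120 76 43 25 113 117 118 120 114 97 76 57 204
330 34 45 77 107 73 55 34 43 24 18 21 115 115 107 101 75 54 32 43 205
331 74 105 112 118 61 51 18 20 20 22 24 107 83 65 55 31 31 49 81 206
332 110 117 120 119 106 86 19 23 61 25 23 62 40 24
[... 768 characters left out ...]
5 116 114 101 121 119 117 119 121 165
343 118 120 120 115 81 115 111 208 182 192 199 93 62 63 120 119 118 120 120 162
344 115 117 118 116 115 121 112 209 203 194 171 46 49 82 121 119 117 119 120 157
345 81 81 96 113 116 121 111 208 206 196 173 76 112 114 120 120 117 119 121 145
346 42 43 47 65 100 115 94 208 206 196 166 115 119 118 120 120 117 116 115 90
347 34 35 34 37 48 51 74 206 205 196 168 118 119 117 120 119 113 84 54 42
348 34 35 33 33 33 35 46 173 202 195 167 118 114 112 117 106 63 42 34 35
349 33 34 33 35 35 36 34 77 123 183 165 112 76 56 82 50 37 34 34 34
350 34 36 35 34 33 34 34 34 48 89 112 57 34 35 42 33 35 35 35 34
351 34 35 35 33 35 34 33 33 34 37 48 34 33 33 33 34 34 35 34 35
```

Request:
step_arm(increments=[-0.4,0,0,0,0,-0.81,0,0.3,0,0,-0.81,0,0.9,0,0,-0.81,0,0.9,0,0,-0.81,0,0.9,0,0])

```text
t: 23.28
tcp_pos: [0.6435, -0.1799, 0.1663]
tool_rot: [0.713, -0.008, -0.701, -0.004]
force: [0.2, 0.8, 0.7]
finger_gap: 0.995
```

Run:
```python
from h import *
s,m,i=look("w18")
p=proj(m,[[.637,-.1757,z] for z in(.145,.1026,.0936)]).round(1);print(p.tolist())
x,y=p[1].astype(int);x0=x-28
print(list(range(x0,x0+56,2)))
for r in range(y-14,y+14): print(r,*i[r,x0:x0+56:2,1])
```

```text
t 23.27 tcp [ 0.6435 -0.1799  0.1663] F [0.21 0.75 0.68] gap 0.995
[[313.1, 250.5], [314.3, 225.3], [314.5, 221.1]]
[286, 288, 290, 292, 294, 296, 298, 300, 302, 304, 306, 308, 310, 312, 314, 316, 318, 320, 322, 324, 326, 328, 330, 332, 334, 336, 338, 340]
211 7 4 2 18 103 109 109 109 109 108 103 106 124 183 195 214 177 89 81 82 127 128 127 127 127 128 52 3
212 5 3 6 27 106 108 109 110 108 96 76 75 120 185 188 191 177 85 95 91 127 128 127 126 127 127 69 6
213 5 2 7 41 107 107 109 110 107 70 65 76 122 186 187 186 175 79 71 85 127 128 126 126 127 127 108 17
214 7 6 6 50 107 108 109 110 107 82 66 64 125 186 185 185 174 85 84 89 126 128 126 127 125 123 144 59
215 4 4 8 61 108 108 109 109 104 69 69 82 123 185 185 185 174 83 78 86 126 128 126 126 122 109 137 101
216 7 4 8 72 108 107 109 108 104 81 66 68 126 185 185 185 175 85 99 95 126 127 125 121 110 92 97 114
217 4 4 13 91 108 107 109 109 101 65 70 88 134 185 185 184 174 73 68 79 120 116 112 98 72 62 84 116
218 5 4 15 101 108 108 109 109 103 75 65 70 127 184 183 173 157 71 76 82 93 79 68 58 69 91 114 120
219 5 5 22 103 107 107 109 108 10
[... 1327 characters left out ...]
48 65 70 80 99 108 107 106 110 127 128 127
233 122 105 106 106 107 108 106 89 64 74 78 94 173 168 180 163 127 86 90 84 88 108 107 106 108 125 128 128
234 122 107 106 107 106 108 106 99 84 91 77 95 146 138 177 169 130 76 63 62 86 107 108 106 106 125 127 128
235 121 106 107 107 106 107 106 94 67 63 66 96 135 138 174 173 131 68 77 91 104 109 108 106 107 121 127 128
236 121 106 107 106 108 108 106 81 71 78 90 102 143 146 171 176 130 101 104 105 107 109 108 107 106 112 123 127
237 120 106 106 106 107 107 106 89 90 84 71 101 152 156 168 179 139 108 106 107 107 108 108 108 106 107 111 123
238 116 106 106 107 108 108 106 80 64 60 71 119 161 164 165 181 145 108 106 107 107 109 109 107 106 107 108 114
```

Run:
```python
from h import *
M={n:load(n)[0] for n in("w15","w16","w17","w18")}
O={"w15":(296,265.8,270.55,268.1),"w16":(317,324.8,332.4,329.7),"w17":(313.5,324.5,334.45,331.4),"w18":(314,221.35,225.7,221.6)}
# unknown: common face x, z19 (z28=z19-.009), pointer x,z ; per-view row bias (calibration) b_v
ns=list(O);y=-.1756
def res(p,use):
    o=[]
    for k,n in enumerate(use):
        P=proj(M[n],[[p[0],y,p[1]-.009],[p[0],y,p[1]],[p[0]+p[2],y,p[1]+p[3]]])[:,1]
        o+=list(P-O[n][1:]+p[4+k]) 
    return np.r_[o,.3*np.array(p[4:])]
def go(use):
    r=least_squares(res,[.637,.1026,.003,0]+[0]*len(use),args=(use,),x_scale=[.01]*4+[1]*len(use));J=np.linalg.inv(r.jac.T@r.jac)
    print(use,"face x,z19",r.x[:2].round(4),"d",r.x[2].round(4),"plunger",round(.019-r.x[3],4),"+-",(np.sqrt(J[3,3])*.25).round(4),"res",r.fun.round(2))
go(ns);go(["w17","w18"]);go(["w16","w17","w18"]);go(["w15","w16","w17"])
```

```text
['w15', 'w16', 'w17', 'w18'] face x,z19 [0.6373 0.1033] d 0.0036 plunger 0.0174 +- 0.0006 res [ 0.04  0.14 -0.14 -0.05 -0.13  0.18  0.16 -0.05 -0.1   0.02 -0.11  0.07
 -0.1  -0.01 -0.02  0.09]
['w17', 'w18'] face x,z19 [0.637  0.1031] d 0.0038 plunger 0.017 +- 0.0007 res [ 0.12 -0.1   0.    0.06 -0.07  0.   -0.06  0.04]
['w16', 'w17', 'w18'] face x,z19 [0.6371 0.1032] d 0.0037 plunger 0.0173 +- 0.0007 res [-0.04 -0.12  0.16  0.18 -0.04 -0.12  0.06 -0.07 -0.   -0.03 -0.05  0.05]
['w15', 'w16', 'w17'] face x,z19 [0.6388 0.1053] d 0.0028 plunger 0.0185 +- 0.0013 res [-0.07  0.06 -0.   -0.08 -0.08  0.16  0.11  0.02 -0.12  0.03 -0.01 -0.02]
```

Pointer triangulation gives a plunger of 0.0174 ± 0.0006, and the pan fits give 0.016–0.018. The pointer is still short of the 0.019 line, so a third ring is needed (predicted ≈0.0255, inside the band). I'll take ring B, which has more room from the file case.

Request:
step_arm(increments=[-0.5,0,0,0,0,-1.0,-0.2,0.1,0,0,-1.0,-1.0,0.6,0,0,-1.0,-2.0,1.0,0,0,-1.0,-3.0,1.4,0,0])

```text
t: 23.95
tcp_pos: [0.5638, -0.0009, 0.224]
tool_rot: [0.714, -0.008, -0.7, -0.004]
force: [0.1, 0.2, -0.9]
finger_gap: 0.998
```

Request:
step_arm(increments=[0,-0.9,0.2,0,0.1,0,-1.8,0.4,0,0.2,0,-2.7,0.6,0,0.2,0,-3.6,0.8,0,0.2,0,-4.4,1.0,0,0.2])

```text
t: 24.58
tcp_pos: [0.5091, 0.2668, 0.2218]
tool_rot: [0.714, -0.007, -0.7, -0.004]
force: [0.5, -0.0, 0.5]
finger_gap: 0.801
```

Request:
step_arm(increments=[0.3,0,0,0,0.2,0.8,0,0,0,0.2,1.1,0,0,0,0.2,1.2,0,0,0,0.2,1.2,0,0,0,0.2])

```text
t: 25.2
tcp_pos: [0.5112, 0.2668, 0.1497]
tool_rot: [0.714, -0.007, -0.7, -0.004]
force: [0.0, 0.3, 0.4]
finger_gap: 0.796
```

Run:
```python
from h import *
s,m,i=look("w19")
p=proj(m,[.50,.2685,.056])[0];print("pred",p)
x,y=p.astype(int);g=cv2.medianBlur(i[y-55:y+55,x-55:x+55,1],3)
for a,b in((7,15),(27,42)):
  c=cv2.HoughCircles(g,cv2.HOUGH_GRADIENT,1,20,param1=80,param2=15,minRadius=a,maxRadius=b)
  if c is not None:
    for q in c[0][:3]: print(q+[x-55,y-55,0],onz(m,q[:2]+[x-55,y-55],.056).round(4))
```

```text
t 25.2 tcp [0.5112 0.2668 0.1497] F [0.02 0.27 0.44] gap 0.796
pred [318.20131561 218.24146617]
[317.5 220.5  10.5] [0.4981 0.2691 0.056 ]
[317.5        218.5         29.60000038] [0.4998 0.2691 0.056 ]
```

Request:
step_arm(increments=[0.2,-0.04,0.24,0,0.2,0.8,-0.04,0.24,0,0.2,1.3,-0.04,0.24,0,0.2,1.68,-0.04,0.24,0,0.2,1.68,-0.04,0.24,0,0.2])

```text
t: 25.88
tcp_pos: [0.4991, 0.2688, 0.0486]
tool_rot: [0.714, -0.007, -0.7, -0.004]
force: [0.4, 0.1, 1.0]
finger_gap: 0.8
```

Request:
step_arm(increments=[0,0,0,0,0.3,0,0,0,0,1,0,0,0,0,1,0,0,0,0,1,0,0,0,0,1])

```text
t: 26.5
tcp_pos: [0.5002, 0.2692, 0.0507]
tool_rot: [0.715, -0.007, -0.699, -0.004]
force: [-1.3, -0.1, 6.1]
finger_gap: 0.556
```

Request:
step_arm(increments=[-0.2,0,0,0,1,-0.8,0,0.02,0,1,-1.6,0,0.05,0,1,-2.4,0,0.05,0,1,-2.85,0,0.05,0,1])

```text
t: 27.12
tcp_pos: [0.494, 0.2703, 0.2254]
tool_rot: [0.717, -0.006, -0.697, -0.005]
force: [-0.3, 0.4, -1.7]
finger_gap: 0.555
```

Request:
step_arm(increments=[0,0.9,-0.1,0,1,0,1.8,-0.24,0,1,0,2.8,-0.38,0,1,0,3.8,-0.52,0,1,0,4.8,-0.66,0,1])

```text
t: 27.75
tcp_pos: [0.5289, -0.0201, 0.2283]
tool_rot: [0.718, -0.006, -0.696, -0.005]
force: [0.7, 0.4, -1.9]
finger_gap: 0.559
```

Request:
step_arm(increments=[0,0.8,-0.05,0,1,0,1.6,-0.1,0,1,0,2.3,-0.2,0,1,0,2.65,-0.25,0,1,0,2.65,-0.25,0,1])

```text
t: 28.38
tcp_pos: [0.5414, -0.18, 0.2294]
tool_rot: [0.718, -0.007, -0.696, -0.006]
force: [-0.3, 0.1, -1.7]
finger_gap: 0.555
```

Run:
```python
from h import *
s,m,i=look("w20")
ringhole(i)
for r in range(240,296,2): print(r,*i[r,300:346:2,1])
```

```text
t 28.38 tcp [ 0.5414 -0.18    0.2294] F [-0.28  0.11 -1.69] gap 0.555
circle [321.5        263.5         17.89999962]
circle [321.5        260.5         47.70000076]
240 167 167 164 164 166 164 169 170 170 170 170 169 168 169 169 169 169 169 169 170 169 169 169
242 115 115 112 112 127 138 168 169 169 169 168 169 168 168 168 168 168 168 168 168 169 169 169
244 108 108 107 108 112 129 154 154 155 154 154 154 153 148 160 168 168 168 168 168 168 168 167
246 108 108 108 108 107 107 107 107 106 106 105 106 106 117 157 166 166 166 166 167 168 167 167
248 108 107 107 107 107 105 107 106 105 105 105 105 105 110 124 123 114 123 159 167 167 167 167
250 108 107 107 106 105 107 104 106 119 130 138 141 129 127 116 105 105 117 157 165 166 163 167
252 107 107 107 106 104 105 125 150 153 153 154 153 153 153 152 139 112 106 112 114 113 122 165
254 107 107 106 106 102 138 153 153 153 153 153 153 153 153 153 153 146 110 104 106 105 116 151
256 106 107 105 103 134 153 154 153 153 153 153 153 153 153 153 153 153 146 111 104 106 106 106
258 106 106 101 93 143 150 152 153 153 153 153 154 153 153 153 153 153
[... 863 characters left out ...]
 111 108 105 106 106 105 105
282 106 106 105 106 106 106 107 108 108 106 103 100 106 114 114 110 107 106 106 106 106 105 106
284 106 106 106 105 106 106 106 106 108 108 110 110 109 108 107 106 106 106 106 105 105 104 105
286 105 105 106 106 106 106 106 106 106 106 106 106 106 106 106 106 106 105 106 105 105 104 105
288 106 105 105 105 106 107 106 106 107 106 106 106 106 106 106 106 105 105 105 104 105 105 104
290 104 105 104 105 105 104 105 105 106 106 106 105 106 105 105 105 105 104 105 105 105 105 105
292 105 105 105 105 105 105 105 105 105 105 105 104 105 105 105 105 105 105 104 106 104 104 105
294 105 105 105 104 105 105 105 105 105 105 105 105 105 105 105 105 104 105 104 105 105 105 105
```

Run:
```python
from h import *
for n,tcp,t,b in(("w5",(.5468,-.1889,.1931),250.6,269.8),("w11",(.5492,-.1893,.1904),256.3,273.8),("w20",(.5414,-.18,.2294),250.2,268.5)):
  m,_=load(n)
  for d in dict(w5=(.004,),w11=(.0065,),w20=(.007,.0087))[n]:
    zb=tcp[2]-d;B=onz(m,(321.3,b),zb)+[.0085,0,0];T=onz(m,(321.3,t),zb+.014)-[.0088,0,0]
    print(n,d,(B-tcp).round(4),(T-tcp).round(4))
m,_=load("w20");print("spindle tip px",proj(m,[.5456,-.1898,.173]))
```

```text
w5 0.004 [-0.0014 -0.0004 -0.004 ] [-0.0007 -0.0006  0.01  ]
w11 0.0065 [-0.0051 -0.0004 -0.0065] [-0.005  -0.0005  0.0075]
w20 0.007 [-0.002  -0.0004 -0.007 ] [-0.0021 -0.0007  0.007 ]
w20 0.0087 [-0.0028 -0.0004 -0.0087] [-0.0029 -0.0006  0.0053]
spindle tip px [[334.45817797 215.0785017 ]]
```

Request:
step_arm(increments=[0,0.15,-0.09,0,1,0.2,0.15,-0.095,0,1,0.45,0.15,-0.095,0,1,0.65,0.15,-0.095,0,1,0.65,0.15,-0.095,0,1])

```text
t: 29.05
tcp_pos: [0.5467, -0.1869, 0.1885]
tool_rot: [0.716, -0.005, -0.698, -0.006]
force: [-0.1, 0.5, -1.8]
finger_gap: 0.554
```

Run:
```python
from h import *
s,m,i=look("w21");print(panz(m,i))
print("cols 307..335")
for r in range(247,274): print(r,*i[r,307:336,1])
```

```text
t 29.05 tcp [ 0.5467 -0.1869  0.1885] F [-0.13  0.5  -1.78] gap 0.554
[(173.39688110351562, np.float64(0.117)), (174.03440856933594, np.float64(0.1185)), (174.10369873046875, np.float64(0.1175)), (174.22544860839844, np.float64(0.118))]
cols 307..335
247 107 107 107 107 106 107 106 106 106 106 106 105 106 106 105 105 106 105 106 106 105 106 106 106 112 137 163 166 166
248 107 107 107 107 106 105 105 106 106 105 105 105 104 105 105 105 105 105 105 105 105 105 105 106 111 129 150 153 153
249 107 106 106 106 106 105 105 103 104 103 105 109 112 113 116 116 113 109 108 108 105 104 105 106 106 109 113 113 113
250 106 106 105 106 105 104 103 101 103 105 116 128 134 136 141 140 134 129 128 126 121 115 108 105 105 105 105 106 106
251 106 105 105 104 103 102 102 102 105 110 128 142 148 149 150 150 150 149 149 148 147 139 126 115 105 103 104 105 107
252 105 105 104 102 102 102 104 106 107 108 112 124 139 145 149 150 150 150 150 150 150 148 144 130 110 103 102 104 105
253 105 102 99 100 103 105 106 106 106 106 108 109 115 124 136 143 143 145 146 146 145 143 138 125 115 104 100 102 103
254 102 99
[... 1501 characters left out ...]
49 139 124 82 58 56
267 53 52 53 56 76 106 132 141 151 152 152 154 153 153 153 153 153 153 152 153 152 149 139 127 97 73 59 56 56
268 54 53 53 53 56 62 78 106 135 144 146 151 151 152 151 152 151 150 144 139 137 127 97 73 60 56 56 57 56
269 53 53 54 54 54 54 56 67 91 113 119 131 133 135 136 139 134 128 112 99 93 71 61 56 56 57 57 58 57
270 54 53 54 54 54 54 54 56 59 65 67 71 75 83 87 94 82 71 66 61 60 57 56 57 56 57 59 57 57
271 54 54 54 54 54 55 55 56 55 55 56 56 56 58 59 61 58 57 56 56 56 57 57 57 57 58 58 58 59
272 56 55 55 55 55 55 56 55 56 57 55 55 55 56 56 56 56 57 57 57 57 58 57 58 58 58 58 57 59
273 61 55 55 55 55 56 56 55 56 56 56 56 56 56 56 56 57 57 57 57 58 57 58 58 59 58 58 60 61
```

Run:
```python
from h import *
m,_=load("w21");t=np.array([.5467,-.1869,.1885])
for z in(.1683,.1726): print("spindle",(onz(m,(325.5,254),z)+[.0064,0,0]).round(4))
for d in(.007,.0087):
    zb=t[2]-d;print(d,(onz(m,(321.3,269.4),zb)+[.0085,0,0]).round(4),(onz(m,(321.3,249.9),zb+.014)-[.0088,0,0]).round(4))
s=sense();print(s["tcp_pos"],s["qd"].round(3),s["t"])
```

```text
spindle [ 0.5449 -0.1897  0.1683]
spindle [ 0.5469 -0.1897  0.1726]
0.007 [ 0.5441 -0.1872  0.1815] [ 0.5447 -0.1875  0.1955]
0.0087 [ 0.5432 -0.1872  0.1798] [ 0.5439 -0.1875  0.1938]
[ 0.54724812 -0.1873143   0.18942095] [-0.004 -0.017 -0.021 -0.    -0.     0.   ] 29.1
```

Request:
step_arm(increments=[0,0.033,-0.022,0,1,0,0.033,-0.022,0,1,0,0.033,-0.022,0,1,0,0.033,-0.022,0,1,0,0.033,-0.022,0,1])

```text
t: 29.72
tcp_pos: [0.5485, -0.1893, 0.1895]
tool_rot: [0.717, -0.006, -0.697, -0.006]
force: [0.7, 1.0, -2.0]
finger_gap: 0.549
```

Run:
```python
from h import *
s,m,i=look("w22")
for r in range(247,273): print(r,*i[r,307:336,1])
```

```text
t 29.73 tcp [ 0.5485 -0.1893  0.1895] F [ 0.66  1.03 -2.  ] gap 0.549
247 107 107 107 107 107 107 106 106 106 106 106 106 105 105 105 106 105 106 105 105 106 105 106 107 120 150 153 153 153
248 107 107 107 106 106 107 106 106 105 105 105 105 104 105 105 105 105 105 105 105 106 105 105 105 108 113 113 113 113
249 107 107 106 107 106 106 105 103 104 105 105 109 112 113 116 116 112 107 109 108 105 105 105 106 105 106 106 106 106
250 106 106 106 106 105 105 104 106 112 117 123 129 135 136 141 141 134 129 128 126 121 115 109 105 104 105 106 106 106
251 106 106 105 104 103 105 113 123 135 143 149 150 150 151 151 151 150 150 149 149 147 138 127 115 104 104 105 105 106
252 105 105 103 102 105 116 136 147 150 151 152 152 152 152 152 152 151 151 151 151 151 150 145 128 106 102 103 104 105
253 105 102 98 99 108 126 142 149 151 151 152 152 152 151 151 151 151 151 150 150 150 147 137 118 107 103 100 103 104
254 103 99 94 99 106 111 122 136 146 151 151 150 151 151 151 150 150 150 151 149 143 131 112 107 106 104 97 99 102
255 100 97 98 104 107 107 109 114 128 140 144 148 149 150 150 149 146 146 145
[... 1225 characters left out ...]
6 51 53 56 79 118 140 151 152 153 153 153 153 153 153 154 153 153 153 153 153 153 153 152 149 139 124 82 57 56
267 51 52 52 56 74 105 131 141 151 152 152 153 153 153 153 153 153 153 152 152 151 149 139 126 98 72 59 57 55
268 53 54 53 54 56 63 78 108 135 144 146 151 151 151 151 152 152 150 144 139 137 126 97 73 61 57 56 56 58
269 52 53 53 54 55 54 55 68 91 113 119 131 133 135 136 138 136 129 113 99 94 72 61 56 56 57 56 57 57
270 54 53 54 55 54 54 54 56 59 65 67 72 74 83 87 94 82 72 65 62 60 56 56 56 57 57 58 58 57
271 54 53 54 54 55 55 55 55 56 56 56 56 56 58 58 61 57 57 56 56 56 56 57 57 58 58 58 59 58
272 56 54 54 55 55 55 55 54 55 57 56 57 56 56 56 56 57 57 57 58 57 57 57 58 57 58 58 59 59
```

Request:
step_arm(increments=[0.06,0,0,0,1,0.14,0,0,0,1,0.22,0,0,0,1,0.3,0,0,0,1,0.34,0,0,0,1])

```text
t: 30.4
tcp_pos: [0.5489, -0.1892, 0.1686]
tool_rot: [0.717, -0.006, -0.697, -0.006]
force: [-0.3, 0.4, -1.2]
finger_gap: 0.554
```

Run:
```python
from h import *
s,m,i=look("w23");print(panz(m,i))
for r in range(246,286,2): print(r,*i[r,301:343:2,1])
```

```text
t 30.4 tcp [ 0.5489 -0.1892  0.1686] F [-0.35  0.41 -1.23] gap 0.554
[(180.0167999267578, np.float64(0.116)), (180.89553833007812, np.float64(0.1175)), (180.9859161376953, np.float64(0.1165)), (181.24856567382812, np.float64(0.117))]
246 107 108 107 107 107 107 106 106 105 106 106 105 106 106 106 108 163 166 166 167 167
248 108 107 107 106 106 105 105 105 105 105 105 105 105 105 106 106 131 126 115 115 164
250 107 107 107 107 106 105 104 112 123 133 138 133 124 109 103 104 105 106 105 108 162
252 107 107 106 105 103 103 134 147 140 128 129 129 135 147 125 100 102 105 106 105 113
254 107 106 105 103 92 137 137 132 153 157 156 155 151 127 141 132 86 102 105 106 106
256 105 106 104 96 124 144 144 156 156 155 154 155 154 153 137 143 125 97 102 105 106
258 105 105 94 108 147 134 155 155 155 154 154 153 154 153 152 128 147 108 89 104 106
260 105 103 78 109 147 152 154 155 154 154 154 153 153 153 152 143 150 112 68 102 106
262 105 100 54 94 149 152 153 153 154 153 153 153 152 152 152 148 150 111 56 94 105
264 105 96 51 88 149 151 154 153 153 153 152 152 152 152 151 147 149 83 55 84 105
266 105 96 53 66 148 152 153 152 152 152 152 152 151 152 151 147 143 65 58 84 105
268 106 98 56 53 111 152 152 152 152 152 152 151 151 151 150 150 111 57 58 85 105
270 105 101 64 53 63 132 150 151 151 152 151 151 151 150 150 130 61 57 63 99 106
272 106 104 86 55 54 64 119 146 149 150 150 150 149 145 116 64 58 59 77 106 106
274 106 106 101 70 56 56 58 77 111 129 131 127 107 71 58 60 60 68 98 106 106
276 106 105 105 100 71 57 57 57 58 59 59 59 59 58 60 60 67 97 107 106 106
278 106 106 106 105 100 76 63 59 59 59 59 59 60 59 64 73 96 109 106 106 106
280 105 105 106 106 105 105 96 77 67 66 65 66 69 79 96 112 110 107 105 106 105
282 106 106 106 106 106 107 108 108 106 106 100 104 110 115 113 108 106 105 106 105 105
284 105 106 105 105 105 106 106 106 108 109 109 109 108 107 107 106 105 106 106 105 105
```

Request:
step_arm(increments=[0.04,0,0,0,1,0.08,0,0,0,1,0.12,0,0.003,0,1,0.16,0,0.003,0,1,0.19,0,0.003,0,1])

```text
t: 31.08
tcp_pos: [0.5489, -0.1891, 0.1569]
tool_rot: [0.717, -0.006, -0.698, -0.006]
force: [0.8, -0.3, -1.0]
finger_gap: 0.552
```

Request:
step_arm(increments=[0.03,0,0,0,1,0.06,0,0,0,1,0.09,0,0.003,0,1,0.12,0,0.003,0,1,0.15,0,0.003,0,1])

```text
t: 31.7
tcp_pos: [0.5491, -0.1892, 0.1479]
tool_rot: [0.717, -0.006, -0.697, -0.006]
force: [0.0, 1.4, 0.3]
finger_gap: 0.549
```

Run:
```python
from h import *
s,m,i=look("w24");print(panz(m,i))
```

```text
t 31.7 tcp [ 0.5491 -0.1892  0.1479] F [0.01 1.43 0.32] gap 0.549
[(180.70742797851562, np.float64(0.1105)), (181.1515350341797, np.float64(0.112)), (181.54783630371094, np.float64(0.111)), (181.9331512451172, np.float64(0.1115))]
```

Request:
step_arm(increments=[0.01,0,0,0,1,0.025,0,0,0,1,0.04,0,0,0,1,0.05,0,0,0,1,0.05,0,0,0,1])

```text
t: 32.38
tcp_pos: [0.5491, -0.1892, 0.1447]
tool_rot: [0.717, -0.006, -0.698, -0.006]
force: [-0.0, 0.3, -0.4]
finger_gap: 0.556
```

Run:
```python
from h import *
s,m,i=look("w25");print(panz(m,i))
```

```text
t 32.38 tcp [ 0.5491 -0.1892  0.1447] F [-0.03  0.3  -0.38] gap 0.556
[(177.18206787109375, np.float64(0.109)), (177.91207885742188, np.float64(0.1075)), (178.4752960205078, np.float64(0.1085)), (178.62014770507812, np.float64(0.108))]
```

Request:
step_arm(increments=[0,0,0,0,0.4,0,0,0,0,0.3,0,0,0,0,0.2,0,0,0,0,0.2,0,0,0,0,0.2])

```text
t: 33.05
tcp_pos: [0.5491, -0.1892, 0.1447]
tool_rot: [0.717, -0.006, -0.698, -0.006]
force: [0.1, -0.1, -0.4]
finger_gap: 0.801
```

Request:
step_arm(increments=[-0.1,0,0,0,0.2,-0.4,0,0,0,0.2,-0.8,0,-0.02,0,0.2,-1.2,0,-0.03,0,0.1,-1.5,0,-0.04,0,0])

```text
t: 33.67
tcp_pos: [0.5493, -0.1894, 0.2363]
tool_rot: [0.717, -0.006, -0.697, -0.006]
force: [-0.0, 0.3, -0.8]
finger_gap: 0.997
```

Request:
step_arm(increments=[0,-0.1,-0.8,0,0,0,-0.1,-1.6,0,0,0.3,-0.1,-2.4,0,0,0.7,-0.1,-2.4,0,0,0.7,-0.1,-2.4,0,0])

```text
t: 34.3
tcp_pos: [0.6931, -0.1848, 0.1957]
tool_rot: [0.715, -0.005, -0.699, -0.006]
force: [0.2, -0.1, 0.2]
finger_gap: 1.0
```

Run:
```python
from h import *
s,m,i=look("w26")
a=snapshot("scene");b=snapshot("side");cv2.imwrite("pics/a26.png",a);cv2.imwrite("pics/s26.png",b)
p=proj(m,[[.637,-.1757,z] for z in(.145,.1031,.0941)]).round(1);print(p.tolist())
x,y=p[1].astype(int);x0=x-28
print(list(range(x0,x0+56,3)))
for r in range(y-16,y+12): print(r,*i[r,x0:x0+56:3,1])
```

```text
t 34.3 tcp [ 0.6931 -0.1848  0.1957] F [ 0.22 -0.09  0.25] gap 1.0
[[309.3, 296.4], [311.3, 268.7], [311.6, 263.8]]
[283, 286, 289, 292, 295, 298, 301, 304, 307, 310, 313, 316, 319, 322, 325, 328, 331, 334, 337]
252 5 7 8 12 118 119 119 104 86 194 196 147 80 117 118 118 131 126 144
253 6 10 7 19 119 119 118 83 89 194 195 135 83 119 117 117 129 126 141
254 7 6 8 23 118 119 117 100 91 195 196 142 79 118 117 118 128 126 133
255 6 6 5 36 119 120 117 80 91 194 195 124 87 117 117 117 127 132 132
256 7 9 27 64 118 120 118 88 102 193 193 126 96 117 118 117 124 149 133
257 25 46 80 100 118 120 116 75 87 192 191 114 79 118 117 118 123 166 140
258 80 92 123 122 118 120 114 87 105 190 185 120 99 118 118 117 121 176 153
259 122 124 127 123 117 120 115 94 93 175 154 109 77 117 116 113 108 180 157
260 127 127 128 122 117 119 112 68 67 110 64 66 89 116 104 95 75 185 160
261 127 128 129 120 117 120 112 79 28 47 25 71 93 100 67 58 84 189 160
262 129 129 129 119 117 119 111 62 23 90 43 47 39 58 75 90 116 190 154
263 130 130 131 118 117 119 110 75 28 154 107 53 34 86 110 114 117 179 140
264 131 131 131 
[... 483 characters left out ...]
 116 118 194 197
271 136 137 133 105 98 68 50 73 117 164 182 89 102 118 116 116 118 205 202
272 137 138 122 74 57 71 66 92 128 172 186 104 96 117 117 116 118 208 204
273 138 140 100 63 85 106 72 81 134 178 189 79 79 117 116 116 118 208 206
274 141 145 110 96 115 116 88 105 149 185 192 87 106 118 117 116 117 203 206
275 149 155 127 114 118 117 99 93 167 193 193 102 96 117 117 116 118 196 205
276 160 165 128 116 118 116 75 83 173 197 194 80 77 117 118 115 118 207 206
277 170 175 124 117 118 117 89 109 181 198 192 89 103 118 118 116 118 218 209
278 179 184 123 117 118 117 99 93 193 201 190 107 98 118 118 116 118 205 209
279 187 191 120 117 119 115 74 81 195 203 190 86 73 117 118 116 119 185 209
```

Run:
```python
from h import *
m,i=load("w26")
def f(p):  # row bias, pointer z rel. line19
    for_=proj(m,[[.6373,-.1756,.0943],[.6373,-.1756,.1033],[.6409,-.1756,.1033+p[1]]])[:,1]
    return for_+p[0]-[264,269,261.4]
r=least_squares(f,[0,0],x_scale=[1,.01]);print("plunger",.019-r.x[1],"res",r.fun.round(2))
ms,md=camera_model("scene"),camera_model("side")
print(panfit([(ms,cv2.imread("pics/a26.png")),(md,cv2.imread("pics/s26.png"))],[.546,-.189,.109]))
c=load("w25")
# everything else: difference in scene between start and now outside scale/tray/robot
a0=cv2.imread("pics/scene0.png");a=cv2.imread("pics/a26.png");d=cv2.absdiff(a,a0).max(2);d=cv2.medianBlur(d,3)
n,_,st,_=cv2.connectedComponentsWithStats((d>40).astype(np.uint8))
print([tuple(x) for x in st[1:] if x[4]>12])
```

```text
plunger 0.02597058837873556 res [ 0.06 -0.06  0.  ]
(array([ 0.5449, -0.1896,  0.1081]), np.float64(-64.73634338378906))
[(np.int32(120), np.int32(0), np.int32(84), np.int32(145), np.int32(5613)), (np.int32(207), np.int32(0), np.int32(13), np.int32(15), np.int32(113)), (np.int32(224), np.int32(0), np.int32(171), np.int32(270), np.int32(16959)), (np.int32(303), np.int32(0), np.int32(6), np.int32(4), np.int32(18)), (np.int32(338), np.int32(0), np.int32(58), np.int32(33), np.int32(1581)), (np.int32(280), np.int32(42), np.int32(14), np.int32(20), np.int32(152)), (np.int32(322), np.int32(141), np.int32(19), np.int32(10), np.int32(86)), (np.int32(313), np.int32(145), np.int32(40), np.int32(26), np.int32(671)), (np.int32(208), np.int32(147), np.int32(13), np.int32(7), np.int32(49)), (np.int32(190), np.int32(152), np.int32(15), np.int32(7), np.int32(64)), (np.int32(170), np.int32(164), np.int32(26), np.int32(24), np.int32(275)), (np.int32(409), np.int32(202), np.int32(16), np.int32(13), np.int32(156)), (np.int32(380), np.int32(206), np.int32(16), np.int32(13), np.int32(156)), (np.int32(388), np.int32(224), np.int32(17), np.int32(14), np.int32(180)), (np.int32(275), np.int32(232), np.int32(4), np.int32(4), np.int32(13)), (np.int32(299), np.int32(236), np.int32(10), np.int32(8), np.int32(55)), (np.int32(279), np.int32(242), np.int32(8), np.int32(8), np.int32(40))]
```

Request:
step_arm(increments=[-0.5,0,0,0,0,-1.0,0,0,0,0,-1,-0.8,0.2,0,0,-1,-1.6,0.4,0,0,-1,-2.4,0.6,0,0])

```text
t: 35.08
tcp_pos: [0.659, -0.0406, 0.2608]
tool_rot: [0.719, -0.007, -0.695, -0.006]
force: [0.1, 0.4, 0.3]
finger_gap: 0.999
```

Request:
step_arm(increments=[0,0,0,0,0,0,0,0,0,0,0,0,0,0,0,0,0,0,0,0,0,0,0,0,0])

```text
t: 35.7
tcp_pos: [0.6591, -0.0414, 0.2605]
tool_rot: [0.719, -0.007, -0.695, -0.006]
force: [0.4, -0.0, -0.3]
finger_gap: 1.004
```

Run:
```python
from h import *
look("w27");a=snapshot("scene");b=snapshot("side");cv2.imwrite("pics/a27.png",a);cv2.imwrite("pics/s27.png",b)
ms,md=camera_model("scene"),camera_model("side")
print(panfit([(ms,a),(md,b)],[.546,-.189,.109]))
# side-view spindle shift, start -> two rings -> now, by template match of the tip
b0=cv2.imread("pics/side0.png");T=b0[158:172,310:326]
for n in("side0","s14","s27"):
    I=cv2.imread(f"pics/{n}.png")[150:200,306:330];R=cv2.matchTemplate(I,T,cv2.TM_CCOEFF_NORMED);l=cv2.minMaxLoc(R);y=l[3][1];v=R[max(y-1,0):y+2,l[3][0]]
    print(n,l[1],l[3],v)
```

```text
t 35.7 tcp [ 0.6591 -0.0414  0.2605] F [ 0.43 -0.02 -0.32] gap 1.004
(array([ 0.5449, -0.188 ,  0.1099]), np.float64(-104.26683807373047))
side0 1.0 (4, 8) [0.8998638 1.        0.9139299]
s14 0.9379571080207825 (4, 13) [0.9072935 0.9379571 0.8553809]
s27 0.5808893442153931 (4, 15) [0.55276215 0.58088934 0.568817  ]
```

```bash
python3 -c "
from station import sign_off
print(sign_off())"
```

```text
the job is handed in; nothing more can be done
None
```

I threaded three grey rings one at a time onto the cream scale's spindle, and the scale's pointer now stands between the two long lines. I handed the job in at about 36 s with the gripper empty and clear of everything. No verdict came back.

- **Two rings were not enough:** the plunger measured 0.0174 ± 0.0006 from the pointer and 0.016–0.018 from the pan height, short of the 0.019 line. This was the least certain call. One looser fit gave 0.0185. By eye the pointer looked inside the lines, but it stands about 3.6 mm in front of the plate, so I corrected for the viewing angle.
- **After three rings:** the pointer gives 0.026 and the pan height 0.025, both inside 0.019–0.028. These checks came from image code, because I had used up the picture views. I did not see the last ring's final seating directly. It was threaded, and the pan sank about 9 mm under it before I let go.
- **Handling:** each ring was lowered until the pan carried its weight before I let go, and the plunger never went much past 0.027. Closing on a ring in the tray gave about 6 N at the wrist each time.
- **Everything else:** comparing the scene camera's start and final-stage pictures, the tray changed only where the three rings were. The fourth ring and the nail file case are still in place. The other changes were around the scale and the arm, and I did not check each one separately.
- **Check that did not settle anything:** matching the spindle tip in the side camera was poor at the end (score 0.58), so I did not use it.

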